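# Purge the sample vials under the hood with the two-stage blow gun

### The job

Lever the purge hood open with the blade at its notch, lay the blade back in its tray, and stand every amber vial from the mat upright in a ring of its own on the plinth. Shut the hood fully; then squeeze the blow gun's trigger gently to its pressure point and keep it there for a good second, squeeze on through into the second stage, right home for a good two seconds, and let it go. Never give full flow with the hood open, and leave the other things on the bench where they are.

Things in the scene. Friction and masses are not known exactly. Their poses are not given: they have to be found in the camera images.
- station: Purge station fixed to the bench, on a plate 220 x 555 mm. Origin on the bench under the white plinth's centre, z up, front = -y. Plinth: 214 mm (x) by 160 (y), top 50 mm high, with four rings along x, under a clear hood hinged along x at y = 75, z = 50 mm. Behind (+y): a black blow gun on its side (y 200 to 315 mm, 80 mm high) and a regulator (y 380 to 445, 130 mm high).
- hood (a joint): Angle of the clear hood (rad): 0 shut on the plinth, 1.6 open, tipped back. Stiff friction hinge: stays at any angle, needs about 3 N up at the front rim. The hood is 200 mm (x) by 150 (y) by 85 high, walls 3.5 mm, grey edging, no handle. Shut, it covers station y = -75 to 75 mm, its top 135 mm above the bench.
- hood_notch (a point): Middle of the upper edge of the pry notch, a slot 50 mm wide and 8 mm high cut in the bottom rim of the hood's front wall at station x = -40 mm, y = -75 mm. With the hood shut the slot runs from the plinth top (z = 50 mm) up to this edge (z = 58 mm). A dark wear plate on the plinth marks it. Moves with the hood, 150 mm from the hinge line.
- trigger_soft (a joint): First stage of the blow gun's trigger (rad): 0 released, 0.12 at its pressure point, a firm stop. At the trigger pad it takes about 3.5 N to start and 6 N to reach the stop, over 7 mm. Springs back.
- trigger_full (a joint): Second stage of the same trigger (rad): 0 until the pressure point is overcome (about 11 N at the pad), 0.11 squeezed right home = full flow (about 14 N, 6 mm further). Springs back. Both stages turn the one steel trigger about an upright pivot 56 mm from the pad towards the station's +x.
- trigger_pad (a point): Middle of the outer face of the steel trigger (72 mm long, 8 thick, 18 high), where a finger presses; it faces the station's -y and is squeezed in +y towards the grip. 60 mm above the bench. Moves with the trigger.
- grip_back (a point): Middle of the back (+y) face of the gun's fixed black pistol grip, across from the trigger pad, 60 mm above the bench. The gun lies on its side: the grip points along the station's -x, 92 mm long, 30 deep (y), 26 high (z 47 to 73 mm). Grip and released trigger measure 54 mm across at the pad: they can be squeezed between the fingers from above.
- tray: Shallow steel tool tray, fixed: 260 mm (its x) by 100 mm, rim 12 mm high, walls and floor 3 mm. Origin at the centre of its underside.
- blade: Opening blade: black handle 100 mm long (x), 24 mm wide, 18 mm high, with a flat steel blade 70 mm long, 20 mm wide, 2 mm thick out of its +x end at mid height. Lies in the tray. Origin at the centre of the handle's underside; z up as it lies.
- blade_tip (a point): Middle of the end of the steel blade: 120 mm ahead (+x) of the blade's origin and 9 mm above its underside.
- vial1: Empty amber glass vial with an open neck, 28 mm across the body (straight up to 44 mm), 61 mm high, standing upright on a black rubber drying mat (fixed, 170 by 190 mm, 4 mm thick); None if absent. Origin at the centre of its underside.
- vial2: Empty amber glass vial with an open neck, 28 mm across the body (straight up to 44 mm), 61 mm high, standing upright on a black rubber drying mat (fixed, 170 by 190 mm, 4 mm thick); None if absent. Origin at the centre of its underside.
- vial3: Empty amber glass vial with an open neck, 28 mm across the body (straight up to 44 mm), 61 mm high, standing upright on a black rubber drying mat (fixed, 170 by 190 mm, 4 mm thick); None if absent. Origin at the centre of its underside.
- vial4: Empty amber glass vial with an open neck, 28 mm across the body (straight up to 44 mm), 61 mm high, standing upright on a black rubber drying mat (fixed, 170 by 190 mm, 4 mm thick); None if absent. Origin at the centre of its underside.
- ring1 (a point): Steel ring 1 of four in a row on the plinth, 48 mm apart: bore 33 mm, outside 41 mm, 14 mm high. The point is the centre of its floor, on the plinth top 50 mm above the bench; a vial stands there upright inside the ring.
- ring2 (a point): Steel ring 2 of four in a row on the plinth, 48 mm apart: bore 33 mm, outside 41 mm, 14 mm high. The point is the centre of its floor, on the plinth top 50 mm above the bench; a vial stands there upright inside the ring.
- ring3 (a point): Steel ring 3 of four in a row on the plinth, 48 mm apart: bore 33 mm, outside 41 mm, 14 mm high. The point is the centre of its floor, on the plinth top 50 mm above the bench; a vial stands there upright inside the ring.
- ring4 (a point): Steel ring 4 of four in a row on the plinth, 48 mm apart: bore 33 mm, outside 41 mm, 14 mm high. The point is the centre of its floor, on the plinth top 50 mm above the bench; a vial stands there upright inside the ring.
- jar: Bystander: green sample jar, 68 mm across, white cap. Not part of the job. Origin at its underside's centre.
- beaker: Bystander: glass beaker, 70 mm across. Not part of the job. Origin at its underside's centre.
- wrench: Bystander: open-ended wrench. Not part of the job. Origin at its underside's centre.
- stopper: Bystander: rubber stopper, 28 mm across, 26 mm high. Not part of the job. Origin at its underside's centre.
- capbox: Bystander: small open cardboard box. Not part of the job. Origin at its underside's centre.
- sample: Bystander: white sample bottle, 44 mm across, black cap. Not part of the job. Origin at its underside's centre.
Things that resemble listed ones, but are neither listed nor needed, are in the scene too. Leave any blue look-alike of the vial1 alone. Leave any grey look-alike of the vial3 alone.

How it is judged:
By the outcome, as a careful person would: the job done as asked, in the order asked, and still so for the second after the job is handed in, with the robot touching nothing.
Of vial1, vial2, vial3, vial4 only 2 to 4 are there at a start; the rules pass over those that are not, and their reading is None.
At some moment in a run one of blade may be knocked a few centimetres aside while the robot is not near it.
Once in a run the grip may slacken for a moment while it holds something.
It also fails if it takes over 210 s, if anything falls off the work surface, if the arm or the gripper's body presses on something with over 40 N, if the wrist force passes 120 N, or if a joint passes its speed limit or range.

### The arm

A 7-joint arm with a two-finger parallel gripper is mounted at the origin on the work surface. World frame = base frame: x ahead of the robot, y to its left, z up, the work surface at z = 0. Lengths are in m, angles in rad, forces in N, time in s.
With the tool pointing down it reaches from about 0.425 to 0.875 m from the base axis. Payload 4.7 kg.
Tool frame: the origin (TCP) lies between the finger pads; the fingertips stand 19 mm ahead of it and the grasp point (between the pads) is the TCP; z points along the fingers, y is the line along which they close (so a half turn about z gives the same grasp; the last joint's range is limited). The gripper opens to 85 mm and grips with 20 to 120 N. Pads are 22 mm wide; open, the fingers measure 114 mm over their backs; the gripper's body (76 mm by 85 mm) begins 54 mm behind the grasp point. The pads swing forward as they close: fully open they stand 13 mm farther back than shut.
Start: joints at [-1.217, 0.321, -0.07, 1.45, 0.023, 1.371, -0.057], TCP at [0.217, 0.613, 0.25] pointing down, gripper open.
Joint ranges: [-2.86, 2.86], [-0.3, 2.09], [-1.38, 1.24], [0.06, 2.45], [-1.56, 4.7], [0.09, 2.05], [-2.69, 2.69]. Speed limits (rad/s): [2.57, 2.57, 3.14, 3.14, 3.14, 3.14, 3.14].

### API

Orientations are given as a unit quaternion [x, y, z, w].
In Python, from workcell import arm, vision, order gives the robot as it stands.
- The arm moves only by the tool drive_tool, never from a script. Its argument "motion" is a list of rows, each a list of 2 entries, a list of its own where there are three numbers: the shift along the tool's x, y, z in m, then the turn about the tool's z in rad. A call has 1 to 12 rows; each row is the pose to reach, as a shift and turn from the pose commanded when the call began, along the tool's axes at that moment; what a row does not reach only later rows make up. A row lasts 1/8 s, in which the tool goes at most 62.5 mm and 10.7 degrees, less where a joint would pass 70% of its speed; a pose out of reach is approached as far as the arm can. A call with a gripper value outside its range is refused whole. "jaw" is the finger opening in m, from 0 to 0.0854, set as the call begins (left out, the last holds). The fingers move at their own pace and stop on an object; "grip_force" is the grip in N (left out, the last holds). Time passes only in rows, so rows that repeat a pose let the fingers close. It gives the time, the measured TCP pose, the force, the opening and the grip force at its end, in the units of the state.
- arm.state(): the state, without advancing time (a new reading comes with each control period).
- vision.snapshot(name): name is "scene" or "top"; returns a dict with "img" (400x640x3 uint8, red, green, blue), "depth" (400x640 float32, m along the optical axis (not along the pixel's ray), 0 where there is no reading), "fovy" (degrees; the focal length in pixels is half the picture's height over the tangent of half this angle, whatever the lens; pixels are square), "cx", "cy" (the principal point, pixels), "rvec" (rotation vector, rad) and "tvec" (3), from world to camera coordinates, as OpenCV has them. Camera axes: x right, y down, z forward; pixel columns grow to the right and rows downward; lengths in m; the calibration is good to about 2 mm. A picture is of the moment at which its call begins.
- order.job_done(): hands the job in; it is judged then, once.
The state is a dict: "time": time; "joints": joint angles; "dq": joint speeds; "effort": joint torques, N m; "tcp_pos": TCP position; "tcp_rot": TCP orientation; "contact_force": force on the tool from outside, world axes, zero at the start; "torque": the same for the moment, N m; "gripper_width": finger opening in m; "grasp_force": force on a finger pad.
Only numpy, scipy, OpenCV 4.12 (cv2) and the standard library are available. Lean on these libraries where they do the work, as an engineer would, in place of code of your own. Each camera call takes 0.05 s, during which the arm holds its last target. There are 200 camera calls.

## Working session

There is one attempt and no reset: what is moved stays moved. The work goes in short steps, Python scripts to look and compute and a tool call to move; the robot and the scene stay as the last step left them, time stands still between calls to the robot, and variables do not carry over. Pictures are saved under pics/ and viewed, at most 14 in all, crops included, and the job is handed in when it is done.

Besides the shell and the picture viewer there is one more tool, called after "Emit:" as name([rows], argument=value, ...), one row to a line, values as JSON. drive_tool: Moves the arm, as the interface text tells. Its arguments: {"type":"object","properties":{"motion":{"type":"array","items":{"type":"array"}},"jaw":{"type":"number"},"grip_force":{"type":"number"}},"required":["motion"]}

```bash
ls; mkdir -p pics
cat > h.py <<'E'
import numpy as np, cv2
from scipy.spatial.transform import Rotation as R
from workcell import arm, vision, order
def snap(n):
    s=vision.snapshot(n); s['f']=200/np.tan(np.radians(s['fovy'])/2)
    s['R']=R.from_rotvec(np.ravel(s['rvec'])).as_matrix(); s['t']=np.ravel(s['tvec']); return s
def ray(s,u,v,z):
    d=s['R'].T@np.array([(u-s['cx'])/s['f'],(v-s['cy'])/s['f'],1]); c=-s['R'].T@s['t']
    return c+d*(z-c[2])/d[2]
def cloud(s):
    v,u=np.mgrid[0:400,0:640]; d=s['depth']
    p=np.stack([(u-s['cx'])/s['f']*d,(v-s['cy'])/s['f']*d,d],-1)
    return (p-s['t'])@s['R']
def proj(s,p):
    q=np.asarray(p)@s['R'].T+s['t']; return q[...,:2]/q[...,2:]*s['f']+[s['cx'],s['cy']]
def save(s,name,crop=None,k=1):
    im=s['img'][:,:,::-1]
    if crop: im=im[crop[1]:crop[3],crop[0]:crop[2]]
    cv2.imwrite('pics/'+name,cv2.resize(im,None,fx=k,fy=k,interpolation=cv2.INTER_CUBIC))
E
python3 - <<'E'
from h import *
for n in ('top','scene'):
    s=snap(n); save(s,n+'0.png',k=1.25); print(n,s['fovy'],s['cx'],s['cy'],-s['R'].T@s['t'],s['R'].round(3).tolist())
st=arm.state(); print(st)
E
```

```text
pics
top 46.105155196424626 316.6317730692473 198.53855924333791 [0.35237884 0.01385627 1.19905339] [[0.016, -0.999, 0.028], [-0.986, -0.021, -0.168], [0.169, -0.025, -0.985]]
scene 46.79239688552979 322.28447029664284 200.2615326940553 [ 0.92674811 -0.67420537  0.80310523] [[0.853, 0.521, -0.007], [0.351, -0.584, -0.732], [-0.386, 0.622, -0.681]]
{'time': 0.1, 'joints': array([-1.21694649,  0.32175833, -0.07010377,  1.45154455,  0.02258265,
        1.3708139 , -0.05691701]), 'dq': array([ 0.00014491, -0.00159868, -0.00020577, -0.00381378,  0.00090231,
       -0.00012203, -0.00090077]), 'effort': array([-5.51684514e-05, -4.94876754e+01, -3.83838583e-01, -3.15215242e+01,
        1.30263559e-02,  7.36198359e-03, -1.53838819e-06]), 'tcp_pos': array([0.21649027, 0.6124107 , 0.2493311 ]), 'tcp_rot': array([ 1.69046554e-01,  9.85607685e-01, -8.61306034e-04, -1.11912213e-04]), 'contact_force': array([ 0.84730412,  0.40004309, -0.68615921]), 'torque': array([-0.01838095, -0.05101643,  0.04776841]), 'grasp_force': 0.0, 'gripper_width': 0.08560417248505993}
```

View pics/top0.png

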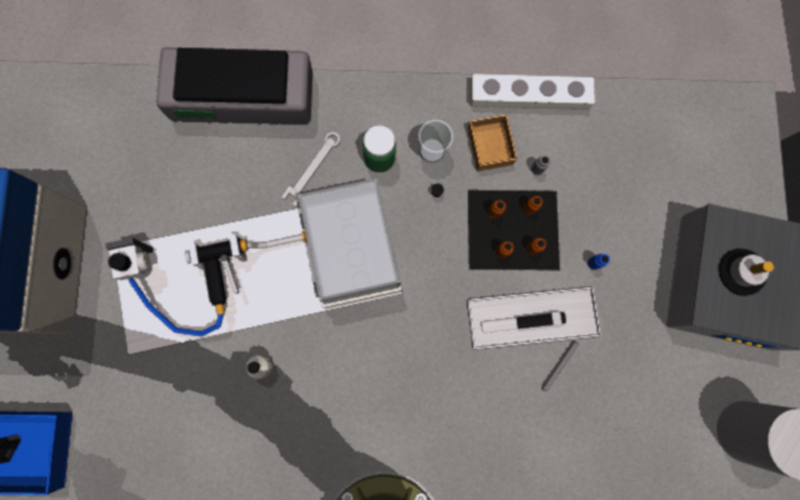

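View pics/scene0.png

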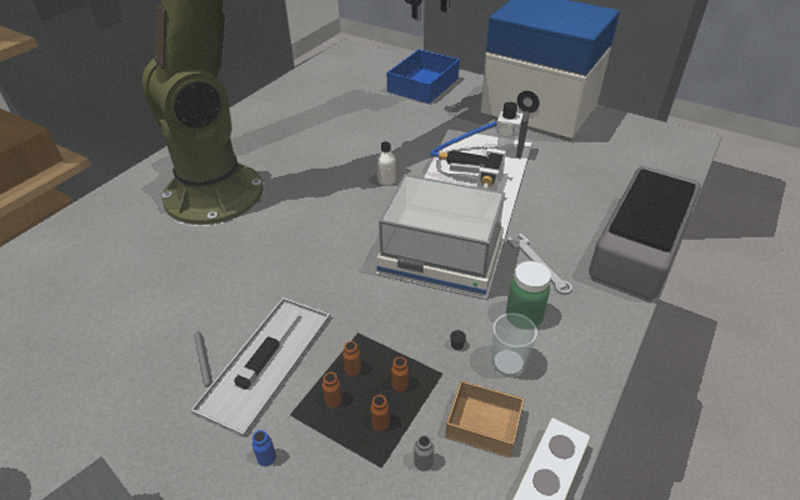

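The top view (1.25×) shows the station at (120–400, 180–350) with the gun at (215, 270) and the hood at (350, 240). The mat has four amber vials at (497, 207), (535, 203), (505, 248) and (538, 245). The tray and blade are at (535, 318), with the steel pointing left at (485, 325). The blue and grey look-alikes are at (598, 260) and (541, 163).

The scene view shows the dark wear plate at (410, 265), and that the gripper is out of view.

Run:
```python
from h import *
t=snap('top'); s=snap('scene')
np.savez('snap0.npz',ti=t['img'],si=s['img'],td=t['depth'],sd=s['depth'])
a=cv2.resize(t['img'][130:290,80:330],(800,512),interpolation=cv2.INTER_CUBIC)
cv2.imwrite('pics/st_top.png',a[:,:,::-1])
a=cv2.resize(s['img'][70:245,280:480],(686,600),interpolation=cv2.INTER_CUBIC)
cv2.imwrite('pics/st_sc.png',a[:,:,::-1])
for n,q in (('top',t),('scene',s)):
    h=cv2.cvtColor(q['img'],cv2.COLOR_RGB2HSV)
    m=((h[...,0]<14)&(h[...,1]>150)&(h[...,2]>60)).astype(np.uint8)
    C=cloud(q)
    k,l,st,c=cv2.connectedComponentsWithStats(m)
    for i in range(1,k):
        if st[i,4]>25:
            p=C[l==i]; p=p[p[:,2]>.0]
            top=p[p[:,2]>.055] 
            print(n,st[i],c[i].round(1),p[:,2].max().round(3),p.mean(0).round(4),'top',top.mean(0).round(4) if len(top) else None)
    # white plate/hood depth heights
    for (u,v) in ([(280,200),(245,190),(120,240),(180,200)] if n=='top' else [(350,185),(352,210)]): print(n,(u,v),C[v,u].round(3))
```

```text
top [423 156  12  13  95] [427.8 162.4] 0.069 [ 0.6475 -0.2949  0.0522] top [ 0.6478 -0.2937  0.0638]
top [393 160  12  12  92] [398.5 165.7] 0.068 [ 0.637  -0.22    0.0534] top [ 0.6376 -0.2191  0.0641]
top [425 190  12  12  92] [430.5 195.8] 0.072 [ 0.5619 -0.2995  0.0523] top [ 0.5621 -0.2983  0.0644]
top [400 193  11  12  90] [404.8 198.6] 0.07 [ 0.553  -0.2343  0.0536] top [ 0.5539 -0.2331  0.0638]
top (280, 200) [0.53  0.071 0.132]
top (245, 190) [0.551 0.151 0.135]
top (120, 240) [0.441 0.476 0.004]
top (180, 200) [0.535 0.314 0.074]
scene [275 281  11   7  32] [279.2 284.6] 0.057 [ 0.5567 -0.2431  0.0521] top [ 0.559  -0.2443  0.056 ]
scene [314 287  12  14  61] [318.6 295.8] 0.067 [ 0.6394 -0.2274  0.0555] top [ 0.6389 -0.2256  0.0635]
scene [258 307  13   7  34] [263.2 310.3] 0.056 [ 0.5651 -0.3076  0.0515] top [ 0.5693 -0.3086  0.0554]
scene [297 316  14  17  89] [302.7 326.3] 0.068 [ 0.6502 -0.3001  0.0564] top [ 0.6493 -0.2977  0.0646]
scene (350, 185) [0.576 0.007 0.137]
scene (352, 210) [0.584 0.007 0.065]
```

View pics/st_top.png

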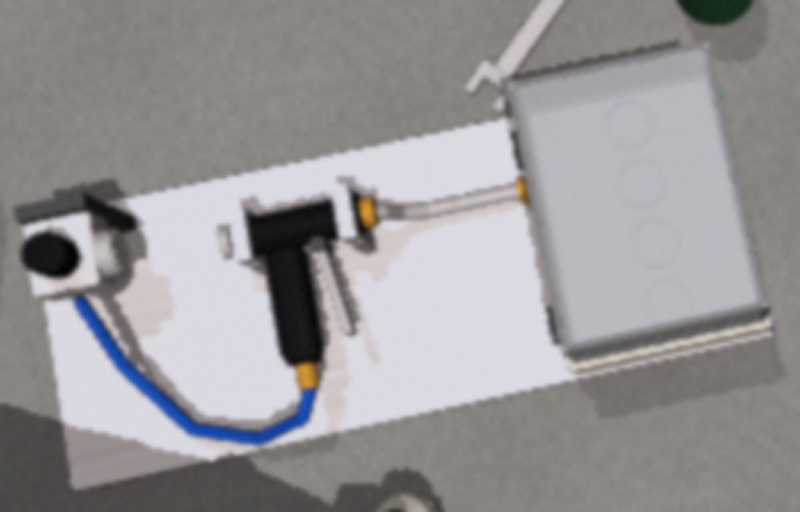

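View pics/st_sc.png

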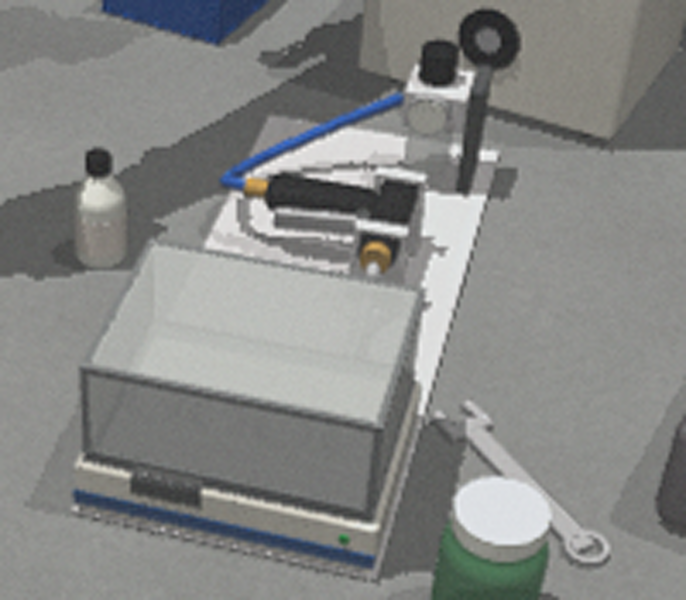

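The top crop shows four faint rings at about (630,126), (642,184), (656,245) and (668,300), the trigger lever from (320,245) to (350,330), and the black grip at (295,300). The scene crop shows the wear plate and notch at (165,487).

```bash
cat >> h.py <<'E'
def axes(c,s):  # station->world
    return lambda x,y: np.array([s[0]+x*np.cos(c)-y*np.sin(c), s[1]+x*np.sin(c)+y*np.cos(c)])
def med(f,n,k=3): return np.median([cloud(snap(n)) for _ in range(k)],0)
E
python3 - <<'E'
from h import *
t=snap('top'); s=snap('scene')
Ct,Cs=cloud(t),cloud(s)
def rect(p,n):
    r=cv2.minAreaRect((p[:,:2]*1000).astype(np.float32)); print(n,len(p),np.round(r[0],1),np.round(r[1],1),round(r[2],2),p[:,2].mean().round(4))
for n,q,C in (('top',t,Ct),('scene',s,Cs)):
    fl=C[(C[...,0]>.3)&(C[...,0]<.7)&(C[...,1]<.3)&(C[...,1]>-.4)&(abs(C[...,2])<.01)]; print(n,'bench z',np.median(fl[:,2]).round(4))
    m=(C[...,2]>.126)&(C[...,2]<.145)&(C[...,0]>.35)&(C[...,0]<.75)&(C[...,1]>-.1)&(C[...,1]<.23)
    k,l,st,c=cv2.connectedComponentsWithStats(cv2.morphologyEx(m.astype(np.uint8),cv2.MORPH_OPEN,np.ones((3,3))))
    i=1+st[1:,4].argmax(); rect(C[l==i],n+' hood')
    h=cv2.cvtColor(q['img'],cv2.COLOR_RGB2HSV)
    am=(h[...,0]<14)&(h[...,1]>120)&(C[...,2]>.0605)&(C[...,1]<-.15)
    k,l,st,c=cv2.connectedComponentsWithStats(cv2.dilate(am.astype(np.uint8),np.ones((3,3))))
    for i in range(1,k):
        p=C[(l==i)&am]
        if len(p)>5: print(n,'vial',len(p),p.mean(0).round(4))
# crop pts -> world
P=lambda u,v,z: ray(t,80+(u+.5)/3.2-.5,130+(v+.5)/3.2-.5,z).round(4)
for r in [(630,126),(642,184),(656,245),(668,300)]: print('ring',P(*r,.064))
for r in [(512,90),(710,48),(765,305),(570,350)]: print('hoodcorner',P(*r,.135))
for r in [(72,488),(575,378),(130,195),(505,120)]: print('plate',P(*r,.004))
print('trig',P(320,245,.069),P(350,330,.069),'grip',P(270,255,.073),P(290,355,.073),P(318,350,.073),P(305,255,.073))
# tray & blade : bright rim, dark handle
h=cv2.cvtColor(t['img'],cv2.COLOR_RGB2HSV)
for nm,lo,hi in (('handle',0,60),('bright',150,255)):
    m=((h[...,2]>=lo)&(h[...,2]<=hi)).astype(np.uint8); m[:228]=0;m[285:]=0;m[:,:365]=0;m[:,485:]=0
    k,l,st,c=cv2.connectedComponentsWithStats(m)
    for i in range(1,k):
        if st[i,4]>60:
            pts=np.argwhere(l==i)[:,::-1].astype(float); z=.021 if nm=='handle' else .006
            W=np.array([ray(t,u,v,z) for u,v in pts]); rect(W,nm); print(st[i],Ct[l==i][:,2].max().round(4))
E
```

```text
top bench z 0.0011
top hood 5654 [552.7  75.2] [201.8 151.5] 13.81 0.1347
top vial 44 [ 0.6484 -0.2941  0.065 ]
top vial 47 [ 0.6379 -0.2193  0.0646]
top vial 42 [ 0.5621 -0.299   0.0644]
top vial 49 [ 0.5544 -0.2342  0.065 ]
scene bench z 0.0017
scene hood 3879 [551.3  75.2] [202.1 156.4] 13.62 0.1357
scene vial 36 [ 0.5563 -0.236   0.0653]
scene vial 47 [ 0.6451 -0.2333  0.0807]
scene vial 44 [ 0.5716 -0.3097  0.0822]
scene vial 56 [ 0.6497 -0.2967  0.0655]
ring [0.6187 0.0853 0.064 ]
ring [0.5733 0.0747 0.064 ]
ring [0.5262 0.0627 0.064 ]
ring [0.4842 0.0524 0.064 ]
hoodcorner [0.6268 0.1671 0.135 ]
hoodcorner [0.6619 0.0242 0.135 ]
hoodcorner [ 0.4738 -0.019   0.135 ]
hoodcorner [0.4392 0.1181 0.135 ]
plate [0.3361 0.5105 0.004 ]
plate [0.4278 0.1261 0.004 ]
plate [0.5671 0.486  0.004 ]
plate [0.6354 0.1905 0.004 ]
trig [0.5202 0.3154 0.069 ] [0.4564 0.289  0.069 ] grip [0.5112 0.3511 0.073 ] [0.4366 0.3311 0.073 ] [0.4407 0.3107 0.073 ] [0.5117 0.325  0.073 ]
handle 235 [ 413.6 -296.2] [21.5 68.9] 7.58 0.021
[414 251  28  11 235] 0.0262
bright 3448 [ 419.2 -297. ] [101.2 254.4] 6.84 0.006
[ 375  230  104   49 3448] 1.1991
```

Station: centre (0.552, 0.075), yaw 13.75°. Now the blade details.

Run:
```python
from h import *
t=snap('top'); C=np.median([cloud(t)]+[cloud(snap('top')) for _ in range(3)],0); s=snap('scene')
a=cv2.resize(t['img'][225:285,365:490],(750,360),interpolation=cv2.INTER_CUBIC)
x,y=proj(s,[.42,-.3,0]).astype(int); b=cv2.resize(s['img'][y-45:y+45,x-70:x+70],(373,240),interpolation=cv2.INTER_CUBIC)
o=np.zeros((600,750,3),np.uint8); o[:360]=a; o[360:,:373]=b
cv2.imwrite('pics/blade.png',o[:,:,::-1])
q=C[228:282,368:486].reshape(-1,3); q=q[(q[:,2]>.015)&(q[:,2]<.03)]
r=cv2.minAreaRect((q[:,:2]*1000).astype(np.float32)); print(len(q),r,q.mean(0))
```

```text
398 ((415.4084167480469, -293.1634521484375), (56.34639358520508, 203.48263549804688), 21.428922653198242) [ 0.41439978 -0.30600904  0.02036848]
```

View pics/blade.png

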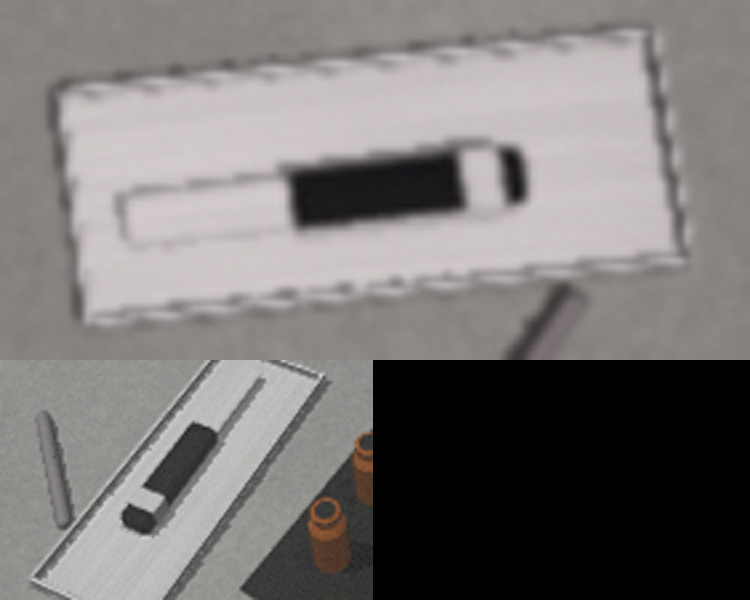

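The crop shows the handle from (291, 200) to (525, 174) and the steel tip at (121, 218). It lies well inside the tray.

```bash
cat >> h.py <<'E'
ST=(.552,.0752); YAW=np.radians(13.75); stw=axes(YAW,ST)
def go(xyz,ydir=None,st=None):
    """shift in tool axes + turn from current measured pose; ydir = world heading (deg) of tool y wanted"""
    st=st or arm.state(); Rt=R.from_quat(st['tcp_rot']).as_matrix()
    d=Rt.T@(np.asarray(xyz)-st['tcp_pos']); cur=np.degrees(np.arctan2(Rt[1,1],Rt[0,1]))
    turn=0 if ydir is None else -np.radians((ydir-cur+180)%360-180)
    print('tcp',st['tcp_pos'].round(4),'ydir',cur.round(2),'F',st['contact_force'].round(1),'shift',d.round(4),'turn',round(float(turn),3),'t',round(st['time'],2))
    return d
E
python3 - <<'E'
from h import *
t=snap('top')
P=lambda u,v,z: ray(t,365+(u+.5)/6-.5,225+(v+.5)/6-.5,z)
A,B,T=P(525,174,.021),P(291,200,.021),P(121,218,.013)
print(A,B,T,np.linalg.norm(A-B),np.linalg.norm(T-B)); c=(A+B)/2
print(c,np.degrees(np.arctan2(*(B-A)[1::-1])),np.degrees(np.arctan2(*(T-A)[1::-1])))
print([P(u,v,.012).round(4).tolist() for u,v in ((55,90),(648,32),(685,262),(85,322))])
go([c[0],c[1],.12],7.3)
E
```

```text
[ 0.42104541 -0.35908772  0.021     ] [ 0.40847991 -0.26023329  0.021     ] [ 0.40010136 -0.19027722  0.013     ] 0.09964984115565013 0.07090875163455668
[ 0.41476266 -0.3096605   0.021     ] 97.24408560957072 97.07245418560532
[[0.4533, -0.1629, 0.012], [0.4828, -0.4168, 0.012], [0.3859, -0.4286, 0.012], [0.3569, -0.175, 0.012]]
tcp [0.2167 0.6129 0.2504] ydir 70.53 F [-0.1  0.2 -0.7] shift [-0.4943 -0.8037  0.1303] turn 1.104 t 0.6
```

Run:
```python
from h import *
for w in ([.42,.42,.28],[.55,.1,.28]): go(w,7.15)
```

```text
tcp [0.2167 0.6129 0.2504] ydir 70.53 F [-0.1  0.2 -0.7] shift [-0.256  -0.114  -0.0296] turn 1.106 t 0.6
tcp [0.2167 0.6129 0.2504] ydir 70.53 F [-0.1  0.2 -0.7] shift [-0.4852 -0.3724 -0.0297] turn 1.106 t 0.6
```

Emit:
drive_tool([
  [[-0.256,-0.114,-0.03],0.18],
  [[-0.256,-0.114,-0.03],0.36],
  [[-0.256,-0.114,-0.03],0.54],
  [[-0.256,-0.114,-0.03],0.72],
  [[-0.32,-0.185,-0.03],0.9],
  [[-0.485,-0.372,-0.03],1.1],
  [[-0.485,-0.372,-0.03],1.106],
  [[-0.485,-0.372,-0.03],1.106],
  [[-0.485,-0.372,-0.03],1.106],
  [[-0.485,-0.372,-0.03],1.106],
], jaw=0.048, grip_force=60)

```text
time: 1.85
tcp_pos: [0.5505, 0.0986, 0.2808]
tcp_rot: [0.661, 0.75, 0.001, 0.0]
contact_force: [1.5, 0.5, 0.3]
gripper_width: 0.0479
grasp_force: 0.0
```

Run:
```python
from h import *
go([.4148,-.3097,.10],7.15); go([.4148,-.3097,.025],7.15)
```

```text
tcp [0.5505 0.0986 0.2808] ydir 7.17 F [1.5 0.5 0.3] shift [-0.3883 -0.1859  0.1803] turn 0.0 t 1.85
tcp [0.5505 0.0986 0.2808] ydir 7.17 F [1.5 0.5 0.3] shift [-0.3883 -0.186   0.2553] turn 0.0 t 1.85
```

Emit:
drive_tool([
  [[-0.388,-0.186,0.16],0],
  [[-0.388,-0.186,0.16],0],
  [[-0.388,-0.186,0.16],0],
  [[-0.388,-0.186,0.16],0],
  [[-0.388,-0.186,0.16],0],
  [[-0.388,-0.186,0.16],0],
  [[-0.388,-0.186,0.16],0],
  [[-0.388,-0.186,0.16],0],
  [[-0.388,-0.186,0.19],0],
  [[-0.388,-0.186,0.22],0],
  [[-0.388,-0.186,0.24],0],
  [[-0.388,-0.186,0.24],0],
])

```text
time: 3.35
tcp_pos: [0.413, -0.3071, 0.0392]
tcp_rot: [0.662, 0.75, -0.001, -0.001]
contact_force: [-0.2, 0.5, -0.0]
gripper_width: 0.048
grasp_force: 0.0
```

Run:
```python
from h import *
go([.4148,-.3097,.026],7.15)
s=snap('scene');x,y=proj(s,[.42,-.3,0.03]).astype(int); save(s,'bl1.png',(x-80,y-70,x+80,y+60),4.5)
```

```text
tcp [ 0.413  -0.3071  0.0392] ydir 7.17 F [-0.2  0.5 -0. ] shift [-0.0028  0.0015  0.0132] turn 0.0 t 3.35
```

View pics/bl1.png

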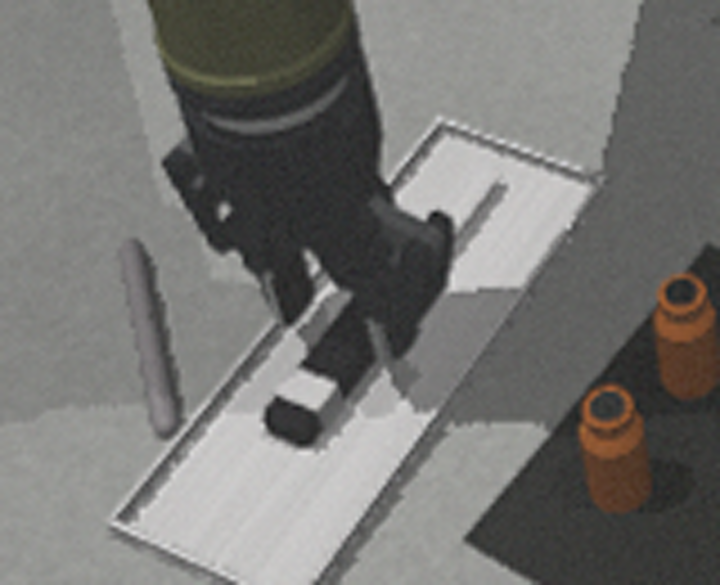

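The fingers straddle the handle at (370, 330). I'll descend, grip and lift.

Emit:
drive_tool([
  [[-0.002,0.001,0.007],0],
  [[-0.002,0.001,0.014],0],
  [[-0.002,0.001,0.014],0],
])

```text
time: 3.78
tcp_pos: [0.4148, -0.3093, 0.026]
tcp_rot: [0.662, 0.75, -0.0, -0.0]
contact_force: [-0.5, 0.2, -0.7]
gripper_width: 0.0477
grasp_force: 0.0
```

Emit:
drive_tool([
  [[0,0,0],0],
  [[0,0,0],0],
  [[0,0,0],0],
  [[0,0,0],0],
  [[0,0,0],0],
  [[0,0,0],0],
], jaw=0.015, grip_force=80)

```text
time: 4.53
tcp_pos: [0.4152, -0.3097, 0.0268]
tcp_rot: [0.662, 0.75, 0.0, 0.0]
contact_force: [-2.8, 0.8, 6.3]
gripper_width: 0.022
grasp_force: 79.1
```

Emit:
drive_tool([
  [[0,0,-0.02],0],
  [[0,0,-0.06],0],
  [[0,0,-0.1],0],
  [[0,0,-0.1],0],
  [[0,0,-0.1],0],
])

```text
time: 5.15
tcp_pos: [0.4149, -0.3091, 0.1264]
tcp_rot: [0.661, 0.75, 0.0, -0.0]
contact_force: [-0.8, 0.0, -1.6]
gripper_width: 0.0217
grasp_force: 78.7
```

Run:
```python
from h import *
x,y=stw(-.04,-.25); 
go([x,y,.12],13.75)
t=snap('top');s=snap('scene')
o=np.zeros((600,800,3),np.uint8)
x,y=proj(t,[.41,-.25,0.11]).astype(int); a=t['img'][y-45:y+45,x-66:x+66]; o[:300,:440]=cv2.resize(a,(440,300))
x,y=proj(s,[.41,-.25,0.11]).astype(int); a=s['img'][y-45:y+45,x-66:x+66]; o[300:,:440]=cv2.resize(a,(440,300))
cv2.imwrite('pics/held.png',o[:,:440,::-1])
```

```text
tcp [ 0.4149 -0.3091  0.1264] ydir 7.17 F [-0.8  0.  -1.6] shift [0.1113 0.1729 0.0065] turn -0.115 t 5.15
```

View pics/held.png

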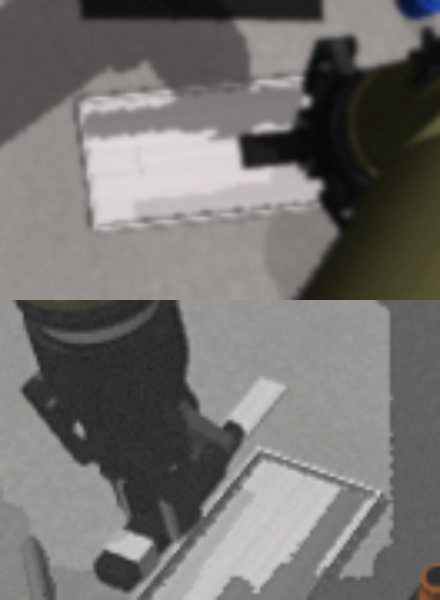

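Run:
```python
from h import *
x,y=stw(-.04,-.225); go([x,y,.12],13.75); go([x,y,.0688],13.75)
```

```text
tcp [ 0.4143 -0.3089  0.1254] ydir 7.16 F [-0.4 -0.1 -0.9] shift [0.1359 0.1706 0.0053] turn -0.115 t 5.25
tcp [ 0.4143 -0.3089  0.1254] ydir 7.16 F [-0.4 -0.1 -0.9] shift [0.1358 0.1707 0.0565] turn -0.115 t 5.25
```

Emit:
drive_tool([
  [[0.04,0.05,0],-0.03],
  [[0.08,0.1,0],-0.07],
  [[0.11,0.14,0],-0.115],
  [[0.136,0.171,0],-0.115],
  [[0.136,0.171,0.03],-0.115],
  [[0.136,0.171,0.056],-0.115],
  [[0.136,0.171,0.056],-0.115],
  [[0.136,0.171,0.056],-0.115],
  [[0.136,0.171,0.056],-0.115],
])

```text
time: 6.38
tcp_pos: [0.5685, -0.1537, 0.0715]
tcp_rot: [0.617, 0.787, 0.001, 0.001]
contact_force: [-0.4, 0.2, -1.8]
gripper_width: 0.0218
grasp_force: 78.7
```

Run:
```python
from h import *
x,y=stw(-.04,-.165); go([x,y,.0688],13.75)
s=snap('scene'); C=np.median([cloud(s)]+[cloud(snap('scene')) for _ in range(2)],0)
a=stw(-.04,-.12); m=(np.hypot(C[...,0]-a[0],C[...,1]-a[1])<.06)&(C[...,2]>.02)
p=C[m]; d=np.array([-np.sin(YAW),np.cos(YAW)]); e=np.array([np.cos(YAW),np.sin(YAW)])
q=np.c_[(p[:,:2]-ST)@e,(p[:,:2]-ST)@d,p[:,2]]; 
for lo in range(-180,-50,10):
    w=q[(q[:,1]>=lo/1e3)&(q[:,1]<lo/1e3+.01)&(abs(q[:,0]+.04)<.02)]
    if len(w): print(lo,len(w),np.percentile(w[:,0],[5,50,95]).round(4),np.percentile(w[:,2],[10,50,90]).round(4))
u,v=proj(s,[*stw(-.04,-.1),.055]).astype(int); save(s,'pre.png',(u-45,v-35,u+45,v+35),8)
```

```text
tcp [ 0.5685 -0.1537  0.0715] ydir 13.73 F [-0.4  0.2 -1.8] shift [ 0.0613 -0.0016  0.0026] turn -0.0 t 6.38
-180 33 [-0.0585 -0.0447 -0.0329] [0.4738 0.4746 0.478 ]
-170 12 [-0.0592 -0.0473 -0.0282] [0.0581 0.4722 0.4754]
-160 3 [-0.0294 -0.0281 -0.0278] [0.0572 0.0582 0.059 ]
-120 6 [-0.0326 -0.0292 -0.0278] [0.057  0.0577 0.0587]
-110 3 [-0.0332 -0.0314 -0.0295] [0.0584 0.0587 0.0591]
-90 35 [-0.0425 -0.0304 -0.0205] [0.0235 0.0391 0.049 ]
-80 381 [-0.0443 -0.0325 -0.0209] [0.0436 0.0887 0.1296]
-70 43 [-0.0482 -0.0353 -0.0222] [0.0506 0.136  0.1373]
```

View pics/pre.png

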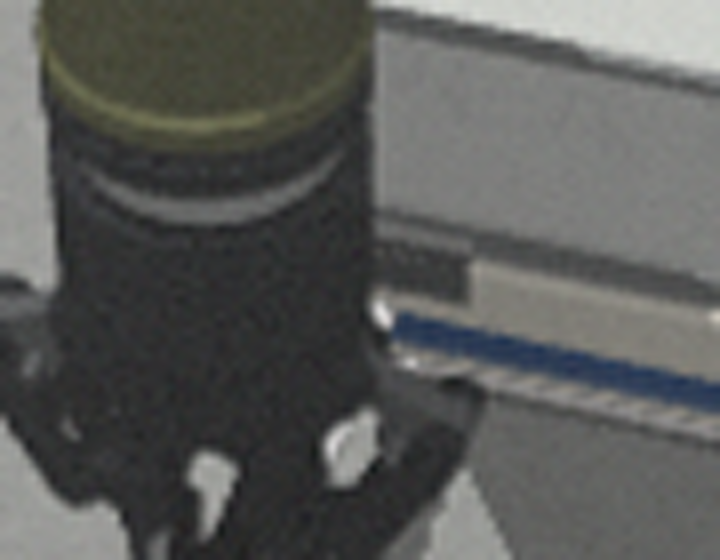

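The wear plate's right end is visible at (470, 275) beside the gripper, and the blade is lined up with the notch. I'll insert.

Emit:
drive_tool([
  [[0,-0.0015,0.0025],0],
  [[0.01,-0.0015,0.0025],0],
  [[0.02,-0.0015,0.0025],0],
  [[0.03,-0.0015,0.0025],0],
  [[0.04,-0.0015,0.0025],0],
  [[0.05,-0.0015,0.0025],0],
  [[0.058,-0.0015,0.0025],0],
  [[0.058,-0.0015,0.0025],0],
  [[0.058,-0.0015,0.0025],0],
])

```text
time: 7.65
tcp_pos: [0.5526, -0.0977, 0.0679]
tcp_rot: [0.618, 0.787, -0.0, 0.0]
contact_force: [-0.1, -0.2, -0.7]
gripper_width: 0.0216
grasp_force: 78.7
```

Emit:
drive_tool([
  [[0,0,-0.004],0],
  [[0,0,-0.008],0],
  [[0.001,0,-0.014],0],
  [[0.001,0,-0.02],0],
  [[0.002,0,-0.027],0],
  [[0.003,0,-0.034],0],
  [[0.005,0,-0.041],0],
  [[0.007,0,-0.048],0],
  [[0.009,0,-0.055],0],
  [[0.012,0,-0.062],0],
  [[0.018,0,-0.076],0],
  [[0.018,0,-0.076],0],
])

```text
time: 9.15
tcp_pos: [0.5493, -0.0795, 0.1455]
tcp_rot: [0.617, 0.787, 0.001, 0.001]
contact_force: [1.1, 1.6, -2.0]
gripper_width: 0.0225
grasp_force: 53.1
```

Run:
```python
from h import *
print(arm.state()['torque'].round(2),arm.state()['contact_force'].round(1))
s=snap('scene'); u,v=proj(s,[*stw(0,0),.1]).astype(int); save(s,'lift.png',(u-90,v-90,u+90,v+60),4)
```

```text
[ 0.02 -0.05 -0.01] [ 1.1  1.6 -2. ]
```

View pics/lift.png

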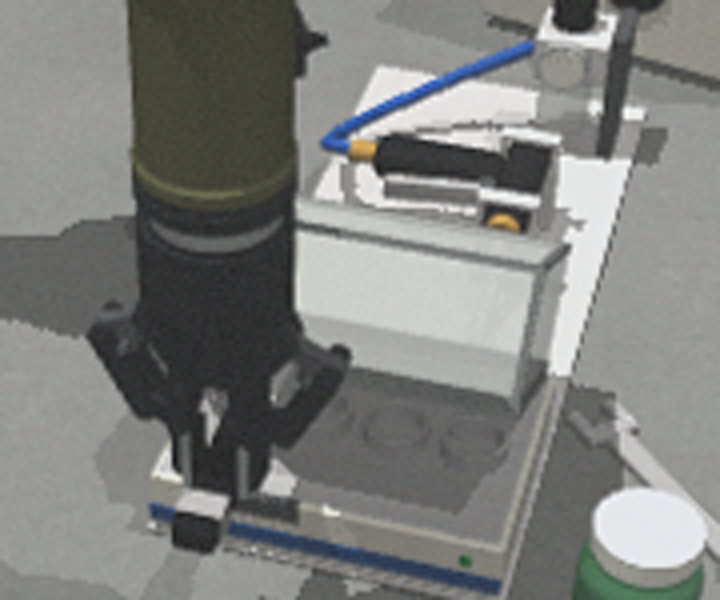

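The hood is lifted to about 0.5 rad: its front wall's lower edge runs from (300,340) to (515,405), and the rings are visible beneath. I'll continue along the arc.

Emit:
drive_tool([
  [[0,0,0],0],
  [[0.003,0,-0.005],0],
  [[0.008,0,-0.013],0],
  [[0.013,0,-0.02],0],
  [[0.018,0,-0.026],0],
  [[0.023,0,-0.032],0],
  [[0.028,0,-0.037],0],
  [[0.034,0,-0.041],0],
  [[0.034,0,-0.041],0],
], grip_force=90)

```text
time: 10.32
tcp_pos: [0.54, -0.0458, 0.1849]
tcp_rot: [0.617, 0.787, 0.0, -0.0]
contact_force: [-0.8, 2.8, -6.6]
gripper_width: 0.0215
grasp_force: 89.2
```

```bash
cat >> h.py <<'E'
def hoodfit():
    e=np.array([np.cos(YAW),np.sin(YAW)]); d=np.array([-np.sin(YAW),np.cos(YAW)])
    for n in ('top','scene'):
        C=np.median([cloud(snap(n)) for _ in range(3)],0).reshape(-1,3)
        q=np.c_[(C[:,:2]-ST)@e,(C[:,:2]-ST)@d,C[:,2]]
        w=q[(q[:,0]>.03)&(q[:,0]<.09)&(q[:,1]>-.09)&(q[:,1]<.18)&(q[:,2]>.068)&(q[:,2]<.27)]
        print(n,len(w)); 
        for a in np.arange(-.09,.18,.02):
            z=w[(w[:,1]>=a)&(w[:,1]<a+.02)]
            if len(z)>3: print(round(a+.01,3),len(z),np.percentile(z[:,2],[5,50,95]).round(3))
E
python3 - <<'E'
from h import *
hoodfit(); print(arm.state()['torque'].round(2))
E
```

```text
top 1794
-0.02 124 [0.166 0.171 0.175]
0.0 242 [0.175 0.182 0.19 ]
0.02 252 [0.191 0.199 0.206]
0.04 252 [0.208 0.214 0.22 ]
0.06 226 [0.19  0.201 0.212]
0.08 212 [0.165 0.177 0.187]
0.1 199 [0.142 0.153 0.163]
0.12 186 [0.117 0.128 0.139]
0.14 101 [0.104 0.109 0.116]
scene 1098
-0.02 165 [0.166 0.17  0.175]
0.0 312 [0.175 0.183 0.19 ]
0.02 315 [0.192 0.199 0.207]
0.04 247 [0.208 0.215 0.221]
0.08 7 [0.068 0.068 0.07 ]
0.1 52 [0.069 0.071 0.073]
[ 0.1  -0.02  0.  ]
```

Hood at 0.88 rad. I'll go on lifting, then let the handle's front push the notch edge back.

Emit:
drive_tool([
  [[0.01,0,-0.006],0],
  [[0.02,0,-0.011],0],
  [[0.03,0,-0.015],0],
  [[0.04,0,-0.019],0],
  [[0.05,0,-0.022],0],
  [[0.06,0,-0.024],0],
  [[0.07,0,-0.025],0],
  [[0.08,0,-0.026],0],
  [[0.09,0,-0.026],0],
  [[0.1,0,-0.026],0],
  [[0.1,0,-0.026],0],
])

```text
time: 12.0
tcp_pos: [0.5161, 0.0519, 0.2108]
tcp_rot: [0.617, 0.787, 0.0, -0.0]
contact_force: [-0.7, 0.7, -2.0]
gripper_width: 0.0213
grasp_force: 89.8
```

Run:
```python
from h import *
hoodfit(); print(arm.state()['torque'].round(2),arm.state()['contact_force'])
```

```text
top 1070
0.06 139 [0.198 0.2   0.202]
0.08 252 [0.199 0.201 0.203]
0.1 250 [0.201 0.203 0.205]
0.12 256 [0.203 0.205 0.207]
0.14 173 [0.205 0.207 0.209]
scene 1077
0.06 124 [0.197 0.2   0.203]
0.08 138 [0.201 0.202 0.204]
0.1 147 [0.203 0.205 0.206]
0.12 140 [0.205 0.207 0.208]
0.14 203 [0.11  0.136 0.21 ]
0.16 325 [0.071 0.095 0.125]
[ 0.06  0.01 -0.05] [-0.11995817  1.46657682 -1.95541097]
```

Emit:
drive_tool([
  [[0.01,0,0],0],
  [[0.02,0,0],0],
  [[0.028,0,0],0],
  [[0.034,0,0],0],
  [[0.039,0,0],0],
  [[0.043,0,0],0],
  [[0.047,0,0],0],
  [[0.047,0,0],0],
])

```text
time: 13.3
tcp_pos: [0.505, 0.0967, 0.2108]
tcp_rot: [0.617, 0.787, 0.0, -0.0]
contact_force: [-0.4, 1.3, -3.2]
gripper_width: 0.0215
grasp_force: 89.7
```

Run:
```python
from h import *
hoodfit()
```

```text
top 328
0.14 228 [0.199 0.201 0.202]
0.16 100 [0.199 0.201 0.203]
scene 1074
0.08 146 [0.199 0.201 0.203]
0.1 128 [0.2   0.201 0.203]
0.12 118 [0.201 0.202 0.203]
0.14 117 [0.201 0.202 0.203]
0.16 565 [0.073 0.11  0.202]
```

Emit:
drive_tool([
  [[0.003,0,0],0],
  [[0.006,0,0],0],
  [[0.006,0,0],0],
  [[0.004,0,0.004],0],
  [[-0.04,0,0.005],0],
  [[-0.1,0,0.005],0],
  [[-0.16,0,0.005],0],
  [[-0.2,0,0.005],0],
  [[-0.2,0,0.005],0],
])

```text
time: 14.72
tcp_pos: [0.5529, -0.1027, 0.2062]
tcp_rot: [0.62, 0.784, -0.0, 0.001]
contact_force: [0.8, 1.2, -1.2]
gripper_width: 0.0216
grasp_force: 89.9
```

Run:
```python
from h import *
go([.4148,-.3095,.12],7.15); hoodfit()
t=snap('top')
P=[stw(*p) for p in ((-.072,0),(-.024,0),(.024,0),(.072,0))]
u,v=proj(t,[*ST,.064]).astype(int); save(t,'rings.png',(u-60,v-55,u+40,v+55),5.4); print(u,v)
u,v=proj(t,[*stw(-.04,-.2),.19]).astype(int);
```

```text
tcp [ 0.5529 -0.1027  0.2062] ydir 13.35 F [ 0.8  1.2 -1.2] shift [-0.1691 -0.1822  0.0864] turn 0.108 t 14.72
top 1069
0.08 160 [0.197 0.2   0.202]
0.1 252 [0.197 0.199 0.201]
0.12 247 [0.197 0.199 0.201]
0.14 246 [0.196 0.198 0.2  ]
0.16 164 [0.197 0.198 0.2  ]
scene 1074
0.08 117 [0.198 0.201 0.203]
0.1 107 [0.199 0.201 0.202]
0.12 116 [0.199 0.2   0.201]
0.14 111 [0.199 0.2   0.201]
0.16 623 [0.072 0.111 0.2  ]
279 195
```

View pics/rings.png

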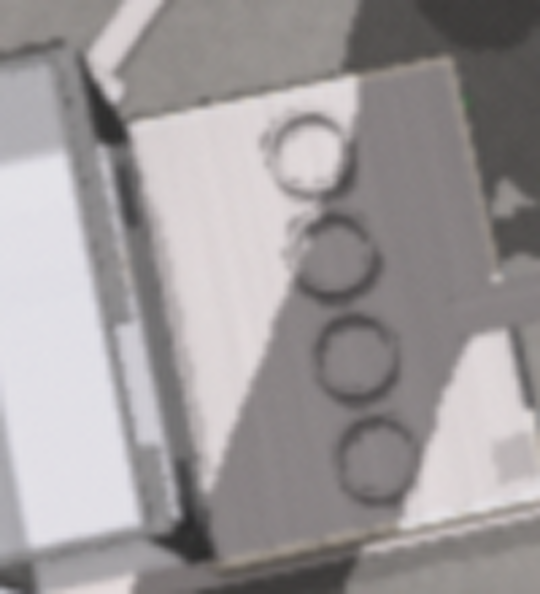

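The hood is fully open and the rings show clearly at (314,156), (337,258), (357,359) and (377,460) in the crop. Next I'll take the blade to its tray.

Emit:
drive_tool([
  [[-0.045,-0.048,0],0.03],
  [[-0.09,-0.096,0.01],0.06],
  [[-0.13,-0.14,0.02],0.09],
  [[-0.169,-0.182,0.04],0.108],
  [[-0.169,-0.182,0.08],0.108],
  [[-0.169,-0.182,0.12],0.108],
  [[-0.169,-0.182,0.14],0.108],
  [[-0.169,-0.182,0.14],0.108],
  [[-0.169,-0.182,0.14],0.108],
])

```text
time: 16.2
tcp_pos: [0.4173, -0.3061, 0.0671]
tcp_rot: [0.659, 0.752, 0.0, 0.001]
contact_force: [-0.8, 0.7, -0.8]
gripper_width: 0.0217
grasp_force: 89.9
```

Run:
```python
from h import *
go([.4148,-.3095,.027],7.15)
t=snap('top')
W=np.array([ray(t,219+(u+.5)/5.4-.5,140+(v+.5)/5.4-.5,.064)[:2] for u,v in ((314,156),(337,258),(357,359),(377,460))])
e=np.array([np.cos(YAW),np.sin(YAW)]); d=np.array([-np.sin(YAW),np.cos(YAW)])
print(W.round(4),((W-ST)@e).round(4),((W-ST)@d).round(4))
s=snap('scene'); u,v=proj(s,[.41,-.28,.05]).astype(int); save(s,'back.png',(u-75,v-60,u+75,v+50),5)
```

```text
tcp [ 0.4173 -0.3061  0.0671] ydir 7.6 F [-0.8  0.7 -0.8] shift [-0.003  -0.003   0.0401] turn 0.008 t 16.2
[[0.6201 0.0848]
 [0.5728 0.0729]
 [0.5265 0.0626]
 [0.4809 0.0523]] [ 0.0685  0.0197 -0.0277 -0.0745] [-0.0068 -0.0071 -0.0062 -0.0053]
```

View pics/back.png

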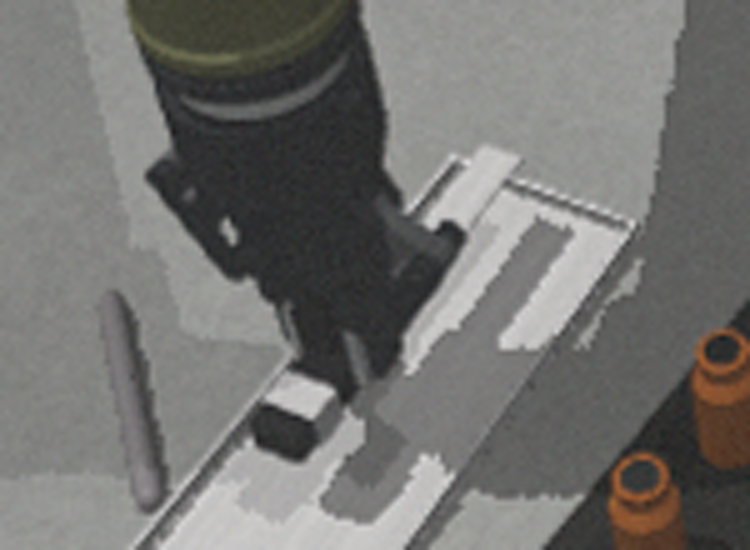

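Run:
```python
from h import *
s=snap('scene'); u0,v0=proj(s,[.41,-.28,.05]).astype(int)
print('tip',ray(s,u0-75+501/5,v0-60+152/5,.052).round(4), 'butt top mid',ray(s,u0-75+290/5,v0-60+402/5,.061).round(4))
go([.4148,-.3095,.027],7.15)
e=np.array([np.cos(YAW),np.sin(YAW)]); d=np.array([-np.sin(YAW),np.cos(YAW)])
for n in ('top','scene'):
    C=np.median([cloud(snap(n)) for _ in range(4)],0)
    q=np.concatenate([((C[...,:2]-ST)@e)[...,None],((C[...,:2]-ST)@d)[...,None],C[...,2:]],-1)
    pl=q[(abs(q[...,0])<.09)&(q[...,1]>-.07)&(q[...,1]<-.035)&(abs(q[...,2]-.05)<.008)]; zp=np.median(pl[:,2]); print(n,'plinth z',zp.round(4))
    m=(abs(q[...,0])<.11)&(abs(q[...,1])<.045)&(q[...,2]>zp+.008)&(q[...,2]<zp+.02)
    k,l,st,c=cv2.connectedComponentsWithStats(m.astype(np.uint8),connectivity=8)
    for i in range(1,k):
        if st[i,4]>30:
            p=q[l==i]; (x,y),r=cv2.minEnclosingCircle((p[:,:2]*1000).astype(np.float32)); print(n,st[i,4],'mean',(p.mean(0)*1e3).round(1),'circ',round(x,1),round(y,1),round(r,1))
    pe=q[(abs(q[...,2]-zp)<.004)&(abs(q[...,0])<.13)&(q[...,1]>-.1)&(q[...,1]<.03)]
    print('plinth x',np.percentile(pe[:,0],[.5,99.5]).round(4),'ymin',np.percentile(pe[:,1],.5).round(4))
```

```text
tip [ 0.4017 -0.1877  0.052 ] butt top mid [ 0.4216 -0.3403  0.061 ]
tcp [ 0.4172 -0.3061  0.0671] ydir 7.59 F [-0.  -0.4 -0.7] shift [-0.0031 -0.003   0.0401] turn 0.008 t 16.35
top plinth z 0.0501
top 85 mean [72.7 -5.2 62.8] circ 72.4 -5.4 20.3
top 84 mean [24.2 -5.7 63.2] circ 24.3 -5.4 20.4
top 80 mean [-24.3  -5.   63.3] circ -24.2 -5.1 20.1
top 84 mean [-71.6  -5.4  63.2] circ -71.6 -5.2 20.2
plinth x [-0.1054  0.1057] ymin -0.0797
scene plinth z 0.0513
scene 99 mean [-72.2  -4.8  63.2] circ -72.0 -5.0 20.8
scene 93 mean [-23.9  -5.6  63.3] circ -24.5 -4.9 20.6
scene 99 mean [24.5 -6.3 63.5] circ 24.1 -5.5 20.6
scene 98 mean [72.1 -5.8 63.4] circ 71.9 -5.2 20.7
plinth x [-0.1055  0.1054] ymin -0.0802
```

The rings are at x = ±24 and ±72, y = −5 mm in the station frame, and the blade hasn't slipped in the grip. I'll set it down.

Emit:
drive_tool([
  [[-0.003,-0.003,0.015],0.008],
  [[-0.003,-0.003,0.028],0.008],
  [[-0.003,-0.003,0.035],0.008],
  [[-0.003,-0.003,0.039],0.008],
  [[-0.003,-0.003,0.0405],0.008],
  [[-0.003,-0.003,0.0405],0.008],
])

```text
time: 17.5
tcp_pos: [0.4129, -0.3088, 0.0268]
tcp_rot: [0.662, 0.749, 0.001, -0.002]
contact_force: [-8.0, 5.1, 19.9]
gripper_width: 0.0215
grasp_force: 92.6
```

Emit:
drive_tool([
  [[0,0,0],0],
  [[0,0,0],0],
  [[0,0,0],0],
  [[0,0,-0.01],0],
  [[0,0,-0.03],0],
  [[0,0,-0.09],0],
  [[0,0,-0.13],0],
  [[0,0,-0.13],0],
], jaw=0.048)

```text
time: 18.5
tcp_pos: [0.4157, -0.3108, 0.1597]
tcp_rot: [0.662, 0.749, 0.002, 0.004]
contact_force: [-0.1, 1.0, 0.1]
gripper_width: 0.0481
grasp_force: 0.0
```

```bash
cat >> h.py <<'E'
def blade():
    t=snap('top'); h=cv2.cvtColor(t['img'],cv2.COLOR_RGB2HSV)
    m=(h[...,2]<60).astype(np.uint8); m[:228]=0;m[285:]=0;m[:,:365]=0;m[:,485:]=0
    k,l,st,c=cv2.connectedComponentsWithStats(m)
    for i in range(1,k):
        if st[i,4]>60:
            W=np.array([ray(t,u,v,.021) for u,v in np.argwhere(l==i)[:,::-1]])
            r=cv2.minAreaRect((W[:,:2]*1000).astype(np.float32)); print('black handle',np.round(r[0],1),np.round(r[1],1),round(r[2],2))
def vials(zoff=0.004):
    out=[]
    for n in ('top','scene'):
        q=snap(n); C=np.median([cloud(q)]+[cloud(snap(n)) for _ in range(3)],0); h=cv2.cvtColor(q['img'],cv2.COLOR_RGB2HSV)
        am=(h[...,0]<14)&(h[...,1]>120)&(abs(C[...,2]-zoff-.061)<.005)
        k,l,st,c=cv2.connectedComponentsWithStats(cv2.dilate(am.astype(np.uint8),np.ones((3,3))))
        for i in range(1,k):
            p=C[(l==i)&am]
            if len(p)>12:
                (x,y),r=cv2.minEnclosingCircle((p[:,:2]*1000).astype(np.float32)); print(n,len(p),p.mean(0).round(4),'circ',round(x,1),round(y,1),round(r,1))
E
python3 - <<'E'
from h import *
blade(); vials()
for x,y in ((.5548,-.2343),(.638,-.2195),(.5623,-.2994),(.6488,-.2945)): go([x,y,.12],-76.25)
E
```

```text
black handle [ 416.4 -393.5] [140.1 101.4] 0.92
black handle [ 413.6 -295.3] [20.5 69.3] 6.9
top 47 [ 0.6482 -0.2938  0.0649] circ 648.5 -294.6 10.8
top 49 [ 0.638  -0.2196  0.0649] circ 638.7 -219.5 10.8
top 46 [ 0.5626 -0.299   0.065 ] circ 563.2 -299.2 10.8
top 52 [ 0.5546 -0.2343  0.0649] circ 554.8 -234.8 10.7
scene 48 [ 0.5563 -0.2371  0.065 ] circ 554.5 -234.7 10.7
scene 48 [ 0.6392 -0.2228  0.0648] circ 637.7 -220.3 10.8
scene 50 [ 0.5641 -0.3013  0.0649] circ 561.5 -299.9 10.9
scene 57 [ 0.6494 -0.2964  0.0649] circ 648.2 -294.3 10.8
tcp [ 0.413  -0.3089  0.1546] ydir 7.09 F [-0.1 -0.  -0.1] shift [0.0565 0.1499 0.0344] turn 1.455 t 18.95
tcp [ 0.413  -0.3089  0.1546] ydir 7.09 F [-0.1 -0.  -0.1] shift [0.061  0.2343 0.0342] turn 1.455 t 18.95
tcp [ 0.413  -0.3089  0.1546] ydir 7.09 F [-0.1 -0.  -0.1] shift [-0.009   0.1493  0.0343] turn 1.455 t 18.95
tcp [ 0.413  -0.3089  0.1546] ydir 7.09 F [-0.1 -0.  -0.1] shift [-0.0148  0.2358  0.0342] turn 1.455 t 18.95
```

The blade is back where it was. On to the first vial.

Emit:
drive_tool([
  [[0.02,0.04,0],0.18],
  [[0.04,0.09,0],0.36],
  [[0.056,0.15,0.02],0.54],
  [[0.056,0.15,0.034],0.72],
  [[0.056,0.15,0.034],0.9],
  [[0.056,0.15,0.034],1.08],
  [[0.056,0.15,0.034],1.26],
  [[0.056,0.15,0.034],1.44],
  [[0.056,0.15,0.034],1.455],
  [[0.056,0.15,0.034],1.455],
], jaw=0.046, grip_force=40)

```text
time: 20.2
tcp_pos: [0.5554, -0.2349, 0.121]
tcp_rot: [0.993, 0.121, -0.0, 0.0]
contact_force: [-0.4, -0.7, -0.0]
gripper_width: 0.0461
grasp_force: 0.0
```

Run:
```python
from h import *
go([.5547,-.2347,.041],-76.25)
```

```text
tcp [ 0.5554 -0.2349  0.121 ] ydir -76.1 F [-0.4 -0.7 -0. ] shift [-0.0006 -0.0003  0.08  ] turn 0.003 t 20.2
```

Emit:
drive_tool([
  [[0,0,0.04],0],
  [[0,0,0.07],0],
  [[0,0,0.08],0],
  [[0,0,0.08],0],
])

```text
time: 20.7
tcp_pos: [0.5554, -0.2351, 0.0413]
tcp_rot: [0.993, 0.12, -0.0, -0.0]
contact_force: [-0.8, -0.4, 0.4]
gripper_width: 0.0461
grasp_force: 0.0
```

Emit:
drive_tool([
  [[0,0,0],0],
  [[0,0,0],0],
  [[0,0,0],0],
  [[0,0,0],0],
  [[0,0,-0.03],0],
  [[0,0,-0.08],0],
  [[0,0,-0.12],0],
  [[0,0,-0.12],0],
  [[0,0,-0.12],0],
], jaw=0.02)

```text
time: 21.82
tcp_pos: [0.5551, -0.2344, 0.1607]
tcp_rot: [0.993, 0.12, -0.0, -0.001]
contact_force: [-0.8, -0.3, -1.0]
gripper_width: 0.027
grasp_force: 39.4
```

Run:
```python
from h import *
go([*stw(-.072,-.0052),.11],-76.25); vials(.124)
```

```text
tcp [ 0.5551 -0.2344  0.1607] ydir -76.24 F [-0.8 -0.3 -1. ] shift [-0.0014 -0.2962  0.051 ] turn 0.0 t 21.82
```

Emit:
drive_tool([
  [[-0.001,-0.06,0],0],
  [[-0.001,-0.12,0],0],
  [[-0.001,-0.18,0],0],
  [[-0.001,-0.24,0],0],
  [[-0.001,-0.28,0],0],
  [[-0.001,-0.296,0.02],0],
  [[-0.001,-0.296,0.045],0],
  [[-0.001,-0.296,0.05],0],
  [[-0.001,-0.296,0.05],0],
  [[-0.001,-0.296,0.05],0],
])

```text
time: 23.48
tcp_pos: [0.485, 0.0519, 0.1122]
tcp_rot: [0.993, 0.119, 0.001, -0.0]
contact_force: [-0.7, -0.4, -0.7]
gripper_width: 0.0268
grasp_force: 39.6
```

Run:
```python
from h import *
go([*stw(-.072,-.0052),.087],-76.25)
s=snap('scene'); u,v=proj(s,[*stw(-.072,-.005),.08]).astype(int); save(s,'ins.png',(u-45,v-45,u+45,v+35),7)
```

```text
tcp [0.485  0.0519 0.1122] ydir -76.32 F [-0.7 -0.4 -0.7] shift [-0.0014 -0.0014  0.0252] turn -0.001 t 23.48
```

View pics/ins.png

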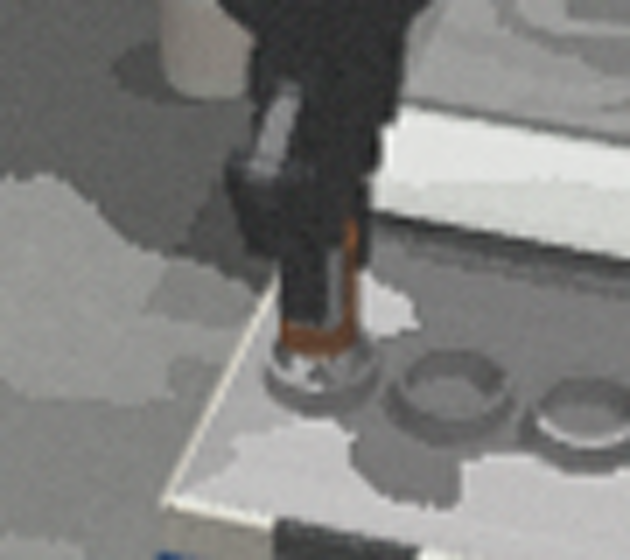

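The vial hangs centred over the end ring at (320, 360). I'll insert it.

Emit:
drive_tool([
  [[-0.001,-0.001,0.006],0],
  [[-0.001,-0.001,0.012],0],
  [[-0.001,-0.001,0.018],0],
  [[-0.001,-0.001,0.023],0],
  [[-0.001,-0.001,0.025],0],
  [[-0.001,-0.001,0.025],0],
])

```text
time: 24.28
tcp_pos: [0.4832, 0.053, 0.0886]
tcp_rot: [0.993, 0.119, -0.001, -0.001]
contact_force: [-11.8, -0.6, 30.1]
gripper_width: 0.0266
grasp_force: 42.6
```

Emit:
drive_tool([
  [[0,0,-0.0015],0],
  [[0,0,-0.0015],0],
  [[0,0,-0.0015],0],
])

```text
time: 24.65
tcp_pos: [0.483, 0.053, 0.0887]
tcp_rot: [0.993, 0.12, -0.001, -0.0]
contact_force: [-5.0, 0.6, 13.4]
gripper_width: 0.0265
grasp_force: 40.6
```

Emit:
drive_tool([
  [[0,0,0],0],
  [[0,0,0],0],
  [[0,0,0],0],
  [[0,0,-0.02],0],
  [[0,0,-0.06],0],
  [[0,0,-0.075],0],
  [[0,0,-0.075],0],
], jaw=0.046)

```text
time: 25.52
tcp_pos: [0.4837, 0.0536, 0.1636]
tcp_rot: [0.993, 0.12, 0.001, -0.001]
contact_force: [-0.6, 0.5, -0.2]
gripper_width: 0.046
grasp_force: 0.0
```

Run:
```python
from h import *
go([.5624,-.2995,.12],-76.25); go([.5624,-.2995,.041],-76.25); go([*stw(-.079,-.2),.14])
vials(); print('placed'); vials(.05); blade(); print('want',stw(-.072,-.0052))
```

```text
tcp [0.4837 0.0536 0.1636] ydir -76.23 F [-0.6  0.5 -0.2] shift [-0.0077  0.3617  0.043 ] turn 0.0 t 25.52
tcp [0.4837 0.0536 0.1636] ydir -76.23 F [-0.6  0.5 -0.2] shift [-0.0079  0.3619  0.122 ] turn 0.0 t 25.52
tcp [0.4837 0.0536 0.1636] ydir -76.23 F [-0.6  0.5 -0.2] shift [-0.0077  0.1952  0.0233] turn 0.0 t 25.52
top 46 [ 0.6485 -0.294   0.0649] circ 648.5 -294.3 10.7
top 50 [ 0.638  -0.2195  0.0644] circ 638.7 -219.7 11.0
top 46 [ 0.5625 -0.2989  0.0648] circ 563.0 -299.6 10.5
scene 46 [ 0.639  -0.2227  0.0648] circ 638.1 -220.5 10.6
scene 47 [ 0.5632 -0.3009  0.0652] circ 561.7 -299.5 10.8
scene 57 [ 0.6494 -0.2968  0.0651] circ 648.1 -294.9 10.7
placed
scene 20 [0.4835 0.0468 0.1113] circ 481.5 51.1 9.8
black handle [ 413.7 -295.1] [20.8 69. ] 6.9
want [0.48329934 0.05303564]
```

Emit:
drive_tool([
  [[-0.008,0.06,0],0],
  [[-0.008,0.12,0],0],
  [[-0.008,0.18,0],0],
  [[-0.008,0.24,0],0],
  [[-0.008,0.3,0],0],
  [[-0.008,0.35,0.02],0],
  [[-0.008,0.362,0.043],0],
  [[-0.008,0.362,0.06],0],
  [[-0.008,0.362,0.08],0],
  [[-0.008,0.362,0.1],0],
  [[-0.008,0.362,0.12],0],
  [[-0.008,0.362,0.1225],0],
])

```text
time: 27.88
tcp_pos: [0.5605, -0.2992, 0.0385]
tcp_rot: [0.993, 0.12, -0.001, -0.001]
contact_force: [0.0, 0.6, 0.2]
gripper_width: 0.0459
grasp_force: 0.0
```

Emit:
drive_tool([
  [[0,0,0],0],
  [[0,0,0],0],
])

```text
time: 28.12
tcp_pos: [0.5617, -0.3009, 0.0412]
tcp_rot: [0.993, 0.12, 0.001, 0.0]
contact_force: [0.3, -0.6, 0.8]
gripper_width: 0.046
grasp_force: 0.0
```

Emit:
drive_tool([
  [[0,0,0],0],
  [[0,0,0],0],
  [[0,0,0],0],
  [[0,0,0],0],
  [[0,0,-0.03],0],
  [[0,0,-0.08],0],
  [[0,0,-0.12],0],
  [[0,0,-0.12],0],
  [[0,0,-0.12],0],
], jaw=0.02)

```text
time: 29.25
tcp_pos: [0.5608, -0.2999, 0.1594]
tcp_rot: [0.993, 0.12, -0.0, -0.001]
contact_force: [-0.3, 1.2, -1.1]
gripper_width: 0.0271
grasp_force: 39.4
```

Run:
```python
from h import *
go([*stw(-.024,-.0052),.11],-76.25); vials(.05)
```

```text
tcp [ 0.5608 -0.2999  0.1594] ydir -76.25 F [-0.3  1.2 -1.1] shift [ 0.0566 -0.3612  0.0498] turn 0.0 t 29.25
top 58 [0.482  0.052  0.1107] circ 482.1 51.9 10.6
scene 20 [0.4837 0.0465 0.1115] circ 482.6 49.4 9.8
```

Emit:
drive_tool([
  [[0.01,-0.06,0],0],
  [[0.02,-0.12,0],0],
  [[0.03,-0.18,0],0],
  [[0.04,-0.24,0],0],
  [[0.05,-0.3,0],0],
  [[0.055,-0.34,0],0],
  [[0.055,-0.361,0.02],0],
  [[0.055,-0.361,0.045],0],
  [[0.055,-0.361,0.049],0],
  [[0.055,-0.361,0.049],0],
  [[0.055,-0.361,0.049],0],
])

```text
time: 31.02
tcp_pos: [0.5297, 0.0628, 0.1123]
tcp_rot: [0.993, 0.119, 0.001, -0.0]
contact_force: [0.7, 0.6, -0.5]
gripper_width: 0.0269
grasp_force: 39.6
```

Run:
```python
from h import *
go([*stw(-.0253,-.0052),.0885],-76.25)
```

```text
tcp [0.5297 0.0628 0.1123] ydir -76.32 F [ 0.7  0.6 -0.5] shift [-0.0007 -0.0016  0.0238] turn -0.001 t 31.02
```

Emit:
drive_tool([
  [[-0.0005,-0.001,0.006],0],
  [[-0.0005,-0.001,0.012],0],
  [[-0.0005,-0.001,0.018],0],
  [[-0.0005,-0.001,0.022],0],
  [[-0.0005,-0.001,0.0235],0],
  [[-0.0005,-0.001,0.0235],0],
])

```text
time: 31.78
tcp_pos: [0.5282, 0.064, 0.0878]
tcp_rot: [0.993, 0.12, -0.0, 0.0]
contact_force: [-0.3, -0.5, -0.2]
gripper_width: 0.0272
grasp_force: 39.6
```

Emit:
drive_tool([
  [[0,0,0],0],
  [[0,0,0],0],
  [[0,0,0],0],
  [[0,0,-0.02],0],
  [[0,0,-0.06],0],
  [[0,0,-0.075],0],
  [[0,0,-0.075],0],
], jaw=0.046)

```text
time: 32.65
tcp_pos: [0.529, 0.0646, 0.1642]
tcp_rot: [0.993, 0.12, 0.001, -0.001]
contact_force: [0.3, 0.4, -0.6]
gripper_width: 0.046
grasp_force: 0.0
```

Run:
```python
from h import *
go([.6384,-.2199,.041],-76.25)
```

```text
tcp [0.529  0.0646 0.1642] ydir -76.23 F [ 0.3  0.4 -0.6] shift [0.0382 0.3025 0.1229] turn 0.0 t 32.65
```

Emit:
drive_tool([
  [[0.008,0.06,0],0],
  [[0.016,0.12,0],0],
  [[0.024,0.18,0],0],
  [[0.032,0.24,0],0],
  [[0.039,0.29,0.01],0],
  [[0.039,0.302,0.043],0],
  [[0.039,0.302,0.06],0],
  [[0.039,0.302,0.08],0],
  [[0.039,0.302,0.1],0],
  [[0.039,0.302,0.12],0],
  [[0.039,0.302,0.123],0],
  [[0.039,0.302,0.123],0],
])

```text
time: 34.15
tcp_pos: [0.638, -0.22, 0.04]
tcp_rot: [0.993, 0.12, 0.0, 0.0]
contact_force: [-0.2, 0.0, 0.0]
gripper_width: 0.0462
grasp_force: 0.0
```

Emit:
drive_tool([
  [[0,0,0],0],
  [[0,0,0],0],
])

```text
time: 34.4
tcp_pos: [0.6382, -0.2202, 0.0406]
tcp_rot: [0.993, 0.12, 0.001, 0.0]
contact_force: [-0.3, -0.4, 0.1]
gripper_width: 0.0462
grasp_force: 0.0
```

Emit:
drive_tool([
  [[0,0,0],0],
  [[0,0,0],0],
  [[0,0,0],0],
  [[0,0,0],0],
  [[0,0,-0.03],0],
  [[0,0,-0.08],0],
  [[0,0,-0.12],0],
  [[0,0,-0.12],0],
  [[0,0,-0.12],0],
], jaw=0.02)

```text
time: 35.52
tcp_pos: [0.6372, -0.2195, 0.1587]
tcp_rot: [0.993, 0.12, -0.001, -0.001]
contact_force: [0.3, -0.3, -0.7]
gripper_width: 0.0269
grasp_force: 39.4
```

Run:
```python
from h import *
go([*stw(.024,-.0052),.11],-76.25); vials(.05); print([stw(x,-.0052) for x in (-.072,-.024,.024,.072)])
```

```text
tcp [ 0.6372 -0.2195  0.1587] ydir -76.26 F [ 0.3 -0.3 -0.7] shift [ 0.0113 -0.3012  0.0491] turn -0.0 t 35.52
top 52 [0.5293 0.0628 0.1107] circ 529.7 63.0 10.3
top 54 [0.4819 0.0522 0.1109] circ 482.2 51.9 10.5
scene 14 [0.5349 0.062  0.1116] circ 533.3 63.1 8.9
[array([0.48329934, 0.05303564]), array([0.52992376, 0.06444456]), array([0.57654818, 0.07585348]), array([0.6231726 , 0.08726241])]
```

Emit:
drive_tool([
  [[0.002,-0.06,0],0],
  [[0.004,-0.12,0],0],
  [[0.006,-0.18,0],0],
  [[0.008,-0.24,0],0],
  [[0.0105,-0.28,0],0],
  [[0.0105,-0.302,0.02],0],
  [[0.0105,-0.302,0.045],0],
  [[0.0105,-0.302,0.048],0],
  [[0.0105,-0.302,0.048],0],
  [[0.0105,-0.302,0.048],0],
])

```text
time: 37.17
tcp_pos: [0.577, 0.0748, 0.1126]
tcp_rot: [0.993, 0.119, 0.001, 0.0]
contact_force: [-0.8, -0.3, 0.0]
gripper_width: 0.0267
grasp_force: 39.6
```

Run:
```python
from h import *
go([*stw(.024,-.0052),.0875],-76.25)
```

```text
tcp [0.577  0.0748 0.1126] ydir -76.35 F [-0.8 -0.3  0. ] shift [-0.0002 -0.0011  0.0251] turn -0.002 t 37.17
```

Emit:
drive_tool([
  [[0,-0.0005,0.006],0],
  [[0,-0.0005,0.012],0],
  [[0,-0.0005,0.018],0],
  [[0,-0.0005,0.022],0],
  [[0,-0.0005,0.024],0],
  [[0,-0.0005,0.024],0],
])

```text
time: 37.92
tcp_pos: [0.5761, 0.0763, 0.0877]
tcp_rot: [0.993, 0.12, -0.0, 0.0]
contact_force: [0.3, 0.3, -0.6]
gripper_width: 0.0271
grasp_force: 39.6
```

Emit:
drive_tool([
  [[0,0,0],0],
  [[0,0,0],0],
  [[0,0,0],0],
  [[0,0,-0.02],0],
  [[0,0,-0.06],0],
  [[0,0,-0.075],0],
  [[0,0,-0.075],0],
], jaw=0.046)

```text
time: 38.8
tcp_pos: [0.5769, 0.0766, 0.1643]
tcp_rot: [0.993, 0.12, 0.001, -0.001]
contact_force: [-0.2, 0.2, 0.4]
gripper_width: 0.046
grasp_force: 0.0
```

Run:
```python
from h import *
go([.6484,-.2946,.041],-76.25); vials()
```

```text
tcp [0.5769 0.0766 0.1643] ydir -76.24 F [-0.2  0.2  0.4] shift [-0.0192  0.3776  0.1229] turn 0.0 t 38.8
top 45 [ 0.6486 -0.2939  0.065 ] circ 648.6 -294.8 10.8
scene 58 [ 0.6501 -0.2966  0.0649] circ 648.1 -294.5 10.7
```

Emit:
drive_tool([
  [[-0.003,0.06,0],0],
  [[-0.006,0.12,0],0],
  [[-0.01,0.18,0],0],
  [[-0.014,0.24,0],0],
  [[-0.018,0.3,0],0],
  [[-0.0185,0.355,0.01],0],
  [[-0.0185,0.377,0.043],0],
  [[-0.0185,0.377,0.065],0],
  [[-0.0185,0.377,0.09],0],
  [[-0.0185,0.377,0.115],0],
  [[-0.0185,0.377,0.123],0],
  [[-0.0185,0.377,0.123],0],
])

```text
time: 40.7
tcp_pos: [0.6478, -0.2934, 0.0395]
tcp_rot: [0.993, 0.12, -0.0, -0.0]
contact_force: [0.1, 0.1, 0.4]
gripper_width: 0.0458
grasp_force: 0.0
```

Emit:
drive_tool([
  [[0,0,0],0],
  [[0,0,0],0],
])

```text
time: 40.95
tcp_pos: [0.6483, -0.2946, 0.041]
tcp_rot: [0.993, 0.12, 0.001, 0.0]
contact_force: [-0.6, -0.2, -0.1]
gripper_width: 0.0459
grasp_force: 0.0
```

Emit:
drive_tool([
  [[0,0,0],0],
  [[0,0,0],0],
  [[0,0,0],0],
  [[0,0,0],0],
  [[0,0,-0.03],0],
  [[0,0,-0.08],0],
  [[0,0,-0.12],0],
  [[0,0,-0.12],0],
  [[0,0,-0.12],0],
], jaw=0.02)

```text
time: 42.08
tcp_pos: [0.6472, -0.2937, 0.1586]
tcp_rot: [0.993, 0.12, -0.001, -0.001]
contact_force: [1.1, 1.0, -0.3]
gripper_width: 0.0268
grasp_force: 39.4
```

Run:
```python
from h import *
go([*stw(.072,-.0052),.11],-76.25); vials(.05)
```

```text
tcp [ 0.6472 -0.2937  0.1586] ydir -76.26 F [ 1.1  1.  -0.3] shift [ 0.0672 -0.3757  0.0491] turn -0.0 t 42.08
top 48 [0.5756 0.0752 0.1106] circ 576.3 75.1 10.2
top 52 [0.5293 0.0628 0.1107] circ 529.5 63.0 10.3
top 59 [0.482  0.0519 0.1108] circ 482.3 51.8 10.5
scene 17 [0.4867 0.0474 0.1107] circ 485.2 49.9 8.7
scene 22 [0.5305 0.0595 0.111 ] circ 529.6 62.4 10.5
scene 14 [0.5771 0.0698 0.1118] circ 576.4 73.2 8.7
```

Emit:
drive_tool([
  [[0.01,-0.06,0],0],
  [[0.02,-0.12,0],0],
  [[0.03,-0.18,0],0],
  [[0.045,-0.24,0],0],
  [[0.06,-0.3,0],0],
  [[0.0665,-0.355,0],0],
  [[0.0665,-0.376,0.02],0],
  [[0.0665,-0.376,0.045],0],
  [[0.0665,-0.376,0.048],0],
  [[0.0665,-0.376,0.048],0],
  [[0.0665,-0.376,0.048],0],
])

```text
time: 43.85
tcp_pos: [0.6238, 0.0857, 0.1129]
tcp_rot: [0.993, 0.119, 0.001, 0.0]
contact_force: [0.3, -0.5, -0.1]
gripper_width: 0.0272
grasp_force: 39.5
```

Run:
```python
from h import *
go([*stw(.072,-.0052),.0875],-76.25)
```

```text
tcp [0.6238 0.0857 0.1129] ydir -76.35 F [ 0.3 -0.5 -0.1] shift [-0.0003 -0.0016  0.0254] turn -0.002 t 43.85
```

Emit:
drive_tool([
  [[0,-0.0005,0.006],0],
  [[0,-0.0005,0.012],0],
  [[0,-0.0005,0.018],0],
  [[0,-0.0005,0.022],0],
  [[0,-0.0005,0.024],0],
  [[0,-0.0005,0.024],0],
])

```text
time: 44.6
tcp_pos: [0.6228, 0.0873, 0.0877]
tcp_rot: [0.993, 0.12, -0.0, 0.0]
contact_force: [0.8, -1.0, -0.8]
gripper_width: 0.027
grasp_force: 39.5
```

Emit:
drive_tool([
  [[0,0,0],0],
  [[0,0,0],0],
  [[0,0,0],0],
  [[0,0,-0.02],0],
  [[0,0,-0.06],0],
  [[0,0,-0.1],0],
  [[0,0.06,-0.12],0],
  [[0,0.12,-0.12],0],
  [[0,0.15,-0.12],0],
  [[0,0.15,-0.12],0],
], jaw=0.046)

```text
time: 45.85
tcp_pos: [0.6584, -0.0631, 0.2098]
tcp_rot: [0.993, 0.116, 0.001, 0.001]
contact_force: [-0.2, 0.2, 0.0]
gripper_width: 0.0461
grasp_force: 0.0
```

Run:
```python
from h import *
go([*stw(0,-.1),.25],-76.25)
vials(.05); blade()
s=snap('scene'); u,v=proj(s,[*stw(0,0.1),.08]).astype(int); save(s,'placed.png',(u-95,v-75,u+95,v+75),4)
```

```text
tcp [ 0.6584 -0.0631  0.2098] ydir -76.63 F [-0.2  0.2  0. ] shift [-0.0708 -0.0591 -0.0405] turn -0.007 t 45.85
top 41 [0.6237 0.088  0.1109] circ 623.2 86.5 10.0
scene 17 [0.4839 0.0473 0.1116] circ 481.6 50.0 10.1
scene 18 [0.5312 0.0591 0.1108] circ 529.4 62.9 9.8
scene 19 [0.6272 0.084  0.1114] circ 623.5 85.9 10.3
black handle [ 413.6 -295.2] [20.5 69. ] 6.9
```

View pics/placed.png

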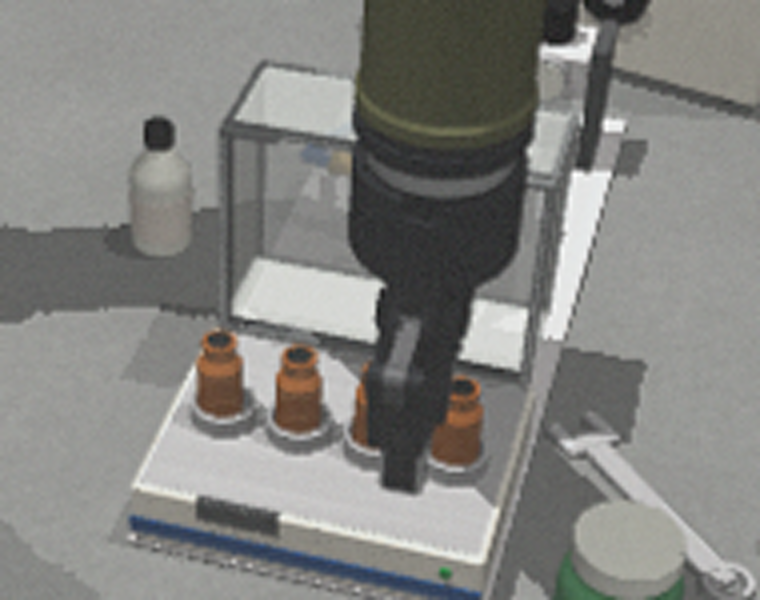

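All four vials stand in their rings: (220,375), (298,390), (370,415, partly hidden) and (458,420). The hood is fully tipped back. Next I'll go behind the hood with closed fingers and push it shut.

Emit:
drive_tool([
  [[-0.01,0,-0.05],0],
  [[-0.02,-0.04,-0.06],0],
  [[-0.03,-0.1,-0.06],0],
  [[-0.04,-0.16,-0.06],0],
  [[-0.05,-0.22,-0.06],0],
  [[-0.06,-0.28,-0.06],0],
  [[-0.07,-0.34,-0.06],0],
  [[-0.07,-0.388,-0.06],0],
  [[-0.07,-0.388,-0.06],0],
  [[-0.07,-0.388,-0.04],0],
  [[-0.07,-0.388,0],0],
  [[-0.07,-0.388,0.03],0],
], jaw=0)

```text
time: 47.85
tcp_pos: [0.4983, 0.2992, 0.1753]
tcp_rot: [0.993, 0.118, -0.001, 0.0]
contact_force: [0.5, 0.3, -0.6]
gripper_width: -0.0003
grasp_force: 0.0
```

```bash
cat >> h.py <<'E'
def stpos():
    p=arm.state()['tcp_pos']; e=np.array([np.cos(YAW),np.sin(YAW)]); d=np.array([-np.sin(YAW),np.cos(YAW)])
    print('station tcp',((p[:2]-ST)@e).round(4),((p[:2]-ST)@d).round(4),p[2].round(4),arm.state()['contact_force'].round(1))
E
python3 - <<'E'
from h import *
stpos()
s=snap('scene'); u,v=proj(s,[*stw(0,0.1),.08]).astype(int); save(s,'behind.png',(u-80,v-75,u+80,v+60),4)
E
```

```text
station tcp 0.001 0.2303 0.1753 [ 0.5  0.3 -0.6]
```

View pics/behind.png

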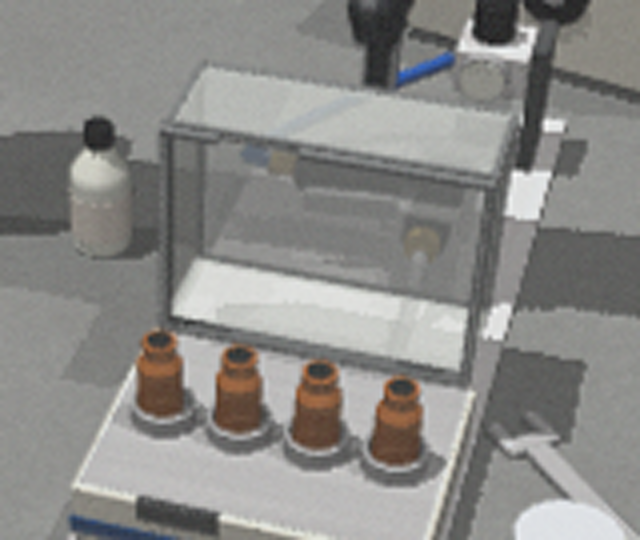

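No more pictures to view (14 used), so from here I go by numbers. The image shows four upright vials, the hood tipped back, and the finger clear behind it. Pushing.

Emit:
drive_tool([
  [[0,0.02,0],0],
  [[0,0.035,0],0],
  [[0,0.045,0],0],
  [[0,0.055,0],0],
  [[0,0.065,0],0],
  [[0,0.075,0],0],
  [[0,0.085,0],0],
  [[0,0.085,0],0],
])

```text
time: 48.9
tcp_pos: [0.5161, 0.2333, 0.1865]
tcp_rot: [0.992, 0.125, -0.001, -0.012]
contact_force: [-28.6, 18.0, 55.7]
gripper_width: -0.0002
grasp_force: 31.0
```

Run:
```python
from h import *
stpos(); hoodfit()
```

```text
station tcp 0.0027 0.1621 0.1865 [-28.6  18.   55.7]
top 1181
-0.02 47 [0.077 0.096 0.112]
0.0 96 [0.08  0.11  0.112]
0.06 121 [0.197 0.199 0.202]
0.08 249 [0.199 0.201 0.203]
0.1 253 [0.201 0.203 0.205]
0.12 255 [0.202 0.204 0.207]
0.14 160 [0.204 0.206 0.208]
scene 1363
-0.02 200 [0.07  0.091 0.112]
0.0 80 [0.075 0.107 0.113]
0.06 109 [0.197 0.2   0.203]
0.08 137 [0.201 0.202 0.204]
0.1 146 [0.202 0.204 0.206]
0.12 133 [0.204 0.206 0.207]
0.14 171 [0.12  0.207 0.209]
0.16 387 [0.071 0.099 0.128]
```

The hood's top edge is wedged under the gripper's knuckles, so I'm too low. I'll back off, go higher, and turn the narrow side of the fingers to the hood.

Emit:
drive_tool([
  [[0,-0.02,0],0],
  [[0,-0.06,0],0],
  [[0,-0.09,-0.03],-0.18],
  [[0,-0.09,-0.06],-0.36],
  [[0,-0.09,-0.06],-0.54],
  [[0,-0.09,-0.06],-0.72],
  [[0,-0.09,-0.06],-0.9],
  [[0,-0.09,-0.06],-1.08],
  [[0,-0.09,-0.06],-1.26],
  [[0,-0.09,-0.06],-1.44],
  [[0,-0.09,-0.06],-1.571],
  [[0,-0.09,-0.06],-1.571],
])

```text
time: 50.7
tcp_pos: [0.4974, 0.3066, 0.2382]
tcp_rot: [0.618, 0.786, 0.0, -0.0]
contact_force: [0.1, 0.4, 0.8]
gripper_width: -0.0
grasp_force: 0.0
```

Run:
```python
from h import *
stpos(); go([*stw(0,.225),.2],13.75); hoodfit(); vials(.05)
```

```text
station tcp 0.0019 0.2377 0.2382 [0.1 0.4 0.8]
tcp [0.4974 0.3066 0.2382] ydir 13.67 F [0.1 0.4 0.8] shift [-0.0128 -0.0019  0.0382] turn -0.001 t 50.7
top 1219
-0.02 47 [0.077 0.097 0.112]
0.0 95 [0.077 0.109 0.113]
0.08 224 [0.198 0.2   0.202]
0.1 248 [0.198 0.2   0.202]
0.12 254 [0.198 0.201 0.202]
0.14 250 [0.199 0.2   0.203]
0.16 101 [0.199 0.201 0.203]
scene 1356
-0.02 196 [0.071 0.09  0.111]
0.0 81 [0.074 0.107 0.113]
0.08 145 [0.198 0.201 0.203]
0.1 126 [0.2   0.201 0.203]
0.12 120 [0.201 0.202 0.203]
0.14 121 [0.201 0.202 0.203]
0.16 567 [0.072 0.109 0.203]
top 45 [0.6231 0.0866 0.1105] circ 623.5 86.4 10.2
top 49 [0.5759 0.0754 0.1106] circ 576.6 75.4 10.4
top 50 [0.5292 0.0628 0.1106] circ 529.8 63.0 10.4
top 54 [0.482  0.0522 0.1106] circ 482.0 51.8 10.5
scene 14 [0.4825 0.0467 0.1115] circ 481.9 49.6 9.3
scene 14 [0.5308 0.0596 0.112 ] circ 529.4 62.9 9.9
scene 14 [0.5771 0.07   0.1117] circ 576.4 73.1 8.8
scene 15 [0.6227 0.0834 0.1121] circ 622.7 85.9 10.1
```

Emit:
drive_tool([
  [[-0.01,0,0.03],0],
  [[-0.03,0,0.04],0],
  [[-0.05,0,0.04],0],
  [[-0.06,0,0.04],0],
  [[-0.068,0,0.04],0],
  [[-0.076,0,0.04],0],
  [[-0.084,0,0.04],0],
  [[-0.084,0,0.04],0],
])

```text
time: 52.4
tcp_pos: [0.5176, 0.2266, 0.1991]
tcp_rot: [0.617, 0.787, 0.002, -0.0]
contact_force: [-0.9, 3.9, 3.2]
gripper_width: 0.0
grasp_force: 1.9
```

Run:
```python
from h import *
stpos(); hoodfit()
```

```text
station tcp 0.0026 0.1553 0.1991 [-0.9  3.9  3.2]
top 1192
-0.02 47 [0.073 0.097 0.112]
0.0 94 [0.078 0.109 0.112]
0.06 180 [0.197 0.2   0.202]
0.08 252 [0.199 0.201 0.204]
0.1 255 [0.202 0.204 0.206]
0.12 260 [0.204 0.207 0.209]
0.14 104 [0.206 0.209 0.211]
scene 1487
-0.02 199 [0.07  0.09  0.111]
0.0 81 [0.073 0.108 0.113]
0.06 140 [0.197 0.2   0.202]
0.08 150 [0.201 0.203 0.205]
0.1 153 [0.204 0.205 0.207]
0.12 140 [0.206 0.208 0.21 ]
0.14 341 [0.108 0.209 0.265]
0.16 283 [0.07  0.091 0.246]
```

Emit:
drive_tool([
  [[-0.01,0,0],0],
  [[-0.02,0,0],0],
  [[-0.03,0,0],0],
  [[-0.04,0,0],0],
  [[-0.05,0,0],0],
  [[-0.06,0,0],0],
  [[-0.07,0,0],0],
  [[-0.08,0,0],0],
  [[-0.08,0,0],0],
])

```text
time: 53.82
tcp_pos: [0.5361, 0.1454, 0.1975]
tcp_rot: [0.618, 0.786, -0.001, 0.0]
contact_force: [-0.1, 1.0, 0.6]
gripper_width: 0.0
grasp_force: 0.0
```

Run:
```python
from h import *
stpos(); hoodfit()
```

```text
station tcp 0.0012 0.0719 0.1975 [-0.1  1.   0.6]
top 934
-0.04 50 [0.152 0.155 0.158]
-0.02 226 [0.16  0.168 0.177]
0.0 242 [0.179 0.189 0.199]
0.02 254 [0.201 0.209 0.215]
0.04 162 [0.195 0.202 0.208]
scene 1490
-0.04 74 [0.153 0.155 0.159]
-0.02 560 [0.075 0.163 0.177]
0.0 440 [0.096 0.187 0.199]
0.02 271 [0.201 0.208 0.215]
0.06 128 [0.232 0.255 0.269]
0.08 17 [0.24  0.251 0.269]
```

Emit:
drive_tool([
  [[-0.01,0,0.001],0],
  [[-0.02,0,0.003],0],
  [[-0.033,0,0.007],0],
  [[-0.045,0,0.012],0],
  [[-0.056,0,0.019],0],
  [[-0.067,0,0.026],0],
  [[-0.073,0,0.031],0],
  [[-0.078,0,0.036],0],
  [[-0.083,0,0.04],0],
  [[-0.086,0,0.042],0],
  [[-0.086,0,0.042],0],
])

```text
time: 55.5
tcp_pos: [0.5561, 0.0644, 0.1553]
tcp_rot: [0.617, 0.787, -0.0, -0.001]
contact_force: [-0.7, 0.9, -0.1]
gripper_width: 0.0
grasp_force: 0.0
```

Run:
```python
from h import *
stpos(); hoodfit()
```

```text
station tcp 0.0014 -0.0114 0.1553 [-0.7  0.9 -0.1]
top 60
-0.08 29 [0.135 0.136 0.139]
-0.06 31 [0.134 0.136 0.138]
scene 2047
-0.08 657 [0.072 0.105 0.137]
-0.06 160 [0.136 0.137 0.138]
-0.04 161 [0.136 0.137 0.138]
-0.02 438 [0.136 0.212 0.256]
0.0 187 [0.135 0.137 0.249]
0.02 139 [0.135 0.137 0.138]
0.04 135 [0.135 0.136 0.138]
0.06 128 [0.135 0.136 0.137]
0.08 42 [0.135 0.136 0.138]
```

Emit:
drive_tool([
  [[-0.01,0,-0.008],0],
  [[-0.045,0,-0.008],0],
  [[-0.045,0,-0.004],0],
  [[-0.045,0,-0.001],0],
  [[-0.045,0,0.001],0],
  [[-0.045,0,0.002],0],
  [[-0.045,0,0.003],0],
  [[-0.045,0,0.003],0],
])

```text
time: 56.8
tcp_pos: [0.5673, 0.0208, 0.1541]
tcp_rot: [0.617, 0.787, 0.0, -0.0]
contact_force: [-3.5, 0.4, 9.1]
gripper_width: 0.0002
grasp_force: 4.5
```

Run:
```python
from h import *
stpos()
```

```text
station tcp 0.0019 -0.0565 0.1541 [-3.5  0.4  9.1]
```

Emit:
drive_tool([
  [[0,0,0.001],0],
  [[0,0,0.002],0],
  [[0,0,0.002],0],
  [[0,0,0.002],0],
])

```text
time: 57.3
tcp_pos: [0.5674, 0.0207, 0.1539]
tcp_rot: [0.617, 0.787, 0.001, -0.001]
contact_force: [-8.0, 0.6, 21.1]
gripper_width: -0.0001
grasp_force: 10.8
```

Emit:
drive_tool([
  [[0,0,-0.02],0],
  [[0,0,-0.07],0],
  [[0,0,-0.11],0],
  [[0.05,0,-0.13],0],
  [[0.1,0,-0.13],0],
  [[0.16,0,-0.13],0],
  [[0.2,0,-0.13],0],
  [[0.2,0,-0.13],0],
])

```text
time: 58.3
tcp_pos: [0.518, 0.2195, 0.2807]
tcp_rot: [0.614, 0.789, 0.0, -0.0]
contact_force: [-0.1, -1.3, -0.7]
gripper_width: -0.0
grasp_force: 0.0
```

Run:
```python
from h import *
stpos()
e=np.array([np.cos(YAW),np.sin(YAW)]); d=np.array([-np.sin(YAW),np.cos(YAW)])
for n in ('top','scene'):
    C=np.median([cloud(snap(n)) for _ in range(4)],0)
    q=np.concatenate([((C[...,:2]-ST)@e)[...,None],((C[...,:2]-ST)@d)[...,None],C[...,2:]],-1)
    r=q[(abs(q[...,0])<.085)&(abs(q[...,1])<.065)&(abs(q[...,2]-.135)<.01)]
    A=np.c_[r[:,:2],np.ones(len(r))]; print(n,len(r),'roof plane',np.linalg.lstsq(A,r[:,2],rcond=None)[0].round(4))
    g=q[(q[...,1]>.18)&(q[...,1]<.34)&(q[...,0]>-.12)&(q[...,0]<.06)&(q[...,2]>.045)&(q[...,2]<.1)]
    print('gun pts',len(g))
    for x0 in np.arange(-.105,.05,.015):
        w=g[(abs(g[:,0]-x0)<.0075)&(g[:,2]>.06)]
        if len(w): 
            hist,ed=np.histogram(w[:,1],np.arange(.18,.345,.005)); print(x0.round(3),[(round(float(ed[i]),3),int(hist[i])) for i in range(len(hist)) if hist[i]])
```

```text
station tcp 0.0013 0.1483 0.2807 [-0.1 -1.3 -0.7]
top 4118 roof plane [-0.0008 -0.0008  0.1346]
gun pts 0
scene 2613 roof plane [-2.000e-04  1.000e-04  1.359e-01]
gun pts 893
-0.105 [(0.28, 1)]
-0.09 [(0.265, 2), (0.27, 7), (0.275, 1), (0.28, 2)]
-0.075 [(0.26, 6), (0.265, 12), (0.27, 5), (0.275, 1)]
-0.06 [(0.255, 8), (0.26, 11), (0.265, 5), (0.27, 2), (0.275, 1)]
-0.045 [(0.225, 2), (0.23, 8), (0.25, 3), (0.255, 20), (0.26, 9), (0.265, 5), (0.27, 4), (0.275, 5), (0.28, 1)]
-0.03 [(0.225, 2), (0.23, 17), (0.235, 6), (0.25, 6), (0.255, 16), (0.26, 11), (0.265, 5), (0.27, 5), (0.275, 4)]
-0.015 [(0.23, 11), (0.235, 10), (0.25, 2), (0.255, 22), (0.26, 6), (0.265, 6), (0.27, 7), (0.275, 3), (0.28, 1)]
0.0 [(0.23, 4), (0.235, 18), (0.24, 3), (0.25, 1), (0.255, 22), (0.26, 8), (0.265, 6), (0.27, 4), (0.275, 3), (0.28, 2)]
0.015 [(0.235, 15), (0.24, 7), (0.25, 1), (0.255, 20), (0.26, 6), (0.265, 8), (0.27, 4), (0.275, 5), (0.28, 1)]
0.03 [(0.195, 5), (0.205, 8), (0.21, 21), (0.215, 7), (0.22, 6), (0.235, 6), (0.24, 3), (0.245, 4), (0.25, 4), (0.255, 5), (0.26, 9), (0.265, 4), (0.27, 5), (0.275, 6), (0.28, 2), (0.285, 3), (0.29, 20), (0.295, 4), (0.3, 3)]
0.045 [(0.195, 17), (0.2, 9), (0.205, 13), (0.21, 14), (0.215, 7), (0.22, 5), (0.225, 1), (0.23, 4), (0.235, 4), (0.24, 10), (0.245, 4), (0.25, 5), (0.255, 5), (0.26, 6), (0.265, 5), (0.27, 3), (0.275, 10), (0.28, 3), (0.285, 7), (0.29, 11), (0.295, 6), (0.3, 4), (0.315, 1)]
```

The hood is shut; the roof is level to within 1 mrad. The trigger face is at station y ≈ 0.229, with its middle at x ≈ −0.012. I'll lower the closed fingers in front of it.

Emit:
drive_tool([
  [[0.02,-0.005,0.03],0],
  [[0.04,-0.009,0.08],0],
  [[0.04,-0.009,0.13],0],
  [[0.04,-0.009,0.17],0],
  [[0.04,-0.009,0.195],0],
  [[0.04,-0.009,0.207],0],
  [[0.04,-0.009,0.207],0],
  [[0.04,-0.009,0.207],0],
])

```text
time: 59.7
tcp_pos: [0.5024, 0.2515, 0.0751]
tcp_rot: [0.617, 0.787, 0.001, 0.0]
contact_force: [-0.1, 0.1, 0.6]
gripper_width: 0.0
grasp_force: 0.0
```

Run:
```python
from h import *
stpos(); go([*stw(-.008,.212),.073],13.75)
```

```text
station tcp -0.0062 0.183 0.0751 [-0.1  0.1  0.6]
tcp [0.5024 0.2515 0.0751] ydir 13.74 F [-0.1  0.1  0.6] shift [ 0.029  -0.0018  0.0021] turn -0.0 t 59.7
```

Advance to just short of contact, then by small steps.

Emit:
drive_tool([
  [[0.01,-0.002,0.001],0],
  [[0.02,-0.002,0.001],0],
  [[0.028,-0.002,0.001],0],
  [[0.03,-0.002,0.001],0],
  [[0.03,-0.002,0.001],0],
  [[0.03,-0.002,0.001],0],
])

```text
time: 60.45
tcp_pos: [0.4926, 0.2794, 0.0728]
tcp_rot: [0.618, 0.786, -0.0, 0.0]
contact_force: [0.1, -0.1, -0.1]
gripper_width: 0.0001
grasp_force: 0.0
```

Emit:
drive_tool([
  [[0.001,0,0],0],
  [[0.002,0,0],0],
  [[0.003,0,0],0],
  [[0.003,0,0],0],
])

```text
time: 60.95
tcp_pos: [0.4917, 0.2828, 0.0728]
tcp_rot: [0.617, 0.787, 0.0, -0.0]
contact_force: [0.4, -0.6, 0.2]
gripper_width: -0.0001
grasp_force: 0.0
```

Run:
```python
from h import *
stpos()
```

```text
station tcp -0.0092 0.216 0.0728 [ 0.4 -0.6  0.2]
```

Emit:
drive_tool([
  [[0.001,0,0],0],
  [[0.002,0,0],0],
  [[0.002,0,0],0],
])

```text
time: 61.32
tcp_pos: [0.4912, 0.2848, 0.0728]
tcp_rot: [0.617, 0.787, 0.0, 0.0]
contact_force: [-0.5, 0.0, 0.0]
gripper_width: -0.0001
grasp_force: 0.0
```

Emit:
drive_tool([
  [[0.001,0,0],0],
  [[0.002,0,0],0],
  [[0.002,0,0],0],
])

```text
time: 61.7
tcp_pos: [0.4907, 0.2868, 0.0729]
tcp_rot: [0.617, 0.787, 0.0, -0.0]
contact_force: [0.2, 0.6, 0.0]
gripper_width: 0.0
grasp_force: 0.0
```

Emit:
drive_tool([
  [[0.001,0,0],0],
  [[0.002,0,0],0],
  [[0.002,0,0],0],
])

```text
time: 62.08
tcp_pos: [0.4902, 0.2887, 0.0728]
tcp_rot: [0.617, 0.787, 0.0, -0.0]
contact_force: [0.1, 0.0, 0.6]
gripper_width: -0.0001
grasp_force: 0.0
```

Emit:
drive_tool([
  [[0.001,0,0],0],
  [[0.002,0,0],0],
  [[0.002,0,0],0],
])

```text
time: 62.45
tcp_pos: [0.4899, 0.29, 0.0728]
tcp_rot: [0.617, 0.787, -0.0, 0.0]
contact_force: [-0.2, -1.5, -0.7]
gripper_width: -0.0001
grasp_force: 0.8
```

Emit:
drive_tool([
  [[0.001,0,0],0],
  [[0.002,0,0],0],
  [[0.002,0,0],0],
])

```text
time: 62.82
tcp_pos: [0.4896, 0.2908, 0.0727]
tcp_rot: [0.618, 0.786, -0.001, 0.001]
contact_force: [0.4, -5.8, 0.8]
gripper_width: 0.0001
grasp_force: 2.6
```

Run:
```python
from h import *
stpos()
e=np.array([np.cos(YAW),np.sin(YAW)]); d=np.array([-np.sin(YAW),np.cos(YAW)])
C=np.median([cloud(snap('scene')) for _ in range(4)],0)
q=np.concatenate([((C[...,:2]-ST)@e)[...,None],((C[...,:2]-ST)@d)[...,None],C[...,2:]],-1)
g=q[(q[...,1]>.19)&(q[...,1]<.29)&(q[...,0]>-.12)&(q[...,0]<.06)&(q[...,2]>.04)&(q[...,2]<.1)]
for x0 in np.arange(-.065,.05,.01):
    w=g[(abs(g[:,0]-x0)<.005)&(g[:,1]<.25)]
    if len(w): print(x0.round(3),len(w),np.percentile(w[:,1],[2,50,98]).round(4),np.percentile(w[:,2],[2,98]).round(3))
```

```text
station tcp -0.0094 0.2242 0.0727 [ 0.4 -5.8  0.8]
-0.045 11 [0.2296 0.2312 0.2346] [0.054 0.069]
-0.035 21 [0.2225 0.2322 0.2368] [0.055 0.087]
-0.025 22 [0.214  0.2248 0.235 ] [0.056 0.099]
-0.015 41 [0.21   0.2133 0.2202] [0.061 0.099]
-0.005 52 [0.2104 0.2133 0.2244] [0.057 0.096]
0.005 43 [0.2117 0.2188 0.2417] [0.055 0.099]
0.015 22 [0.2255 0.2384 0.2429] [0.055 0.086]
0.025 44 [0.2113 0.2143 0.2468] [0.042 0.081]
0.035 59 [0.1979 0.2114 0.2478] [0.042 0.081]
0.045 74 [0.1917 0.2084 0.2487] [0.054 0.081]
```

Emit:
drive_tool([
  [[0.001,0,0],0],
  [[0.002,0,0],0],
  [[0.002,0,0],0],
])

```text
time: 63.4
tcp_pos: [0.489, 0.2921, 0.0727]
tcp_rot: [0.618, 0.786, -0.001, 0.001]
contact_force: [0.6, -6.6, 2.0]
gripper_width: 0.0002
grasp_force: 3.1
```

Emit:
drive_tool([
  [[0.001,0,0],0],
  [[0.0015,0,0],0],
  [[0.0015,0,0],0],
])

```text
time: 63.78
tcp_pos: [0.4886, 0.2931, 0.0726]
tcp_rot: [0.618, 0.786, -0.002, 0.001]
contact_force: [0.2, -7.5, 2.2]
gripper_width: 0.0001
grasp_force: 3.5
```

Emit:
drive_tool([
  [[0.001,0,0],0],
  [[0.0015,0,0],0],
  [[0.0015,0,0],0],
])

```text
time: 64.15
tcp_pos: [0.4882, 0.294, 0.0726]
tcp_rot: [0.618, 0.786, -0.002, 0.001]
contact_force: [-0.7, -8.2, 4.0]
gripper_width: -0.0
grasp_force: 4.0
```

Emit:
drive_tool([
  [[0.001,0,0],0],
  [[0.001,0,0],0],
  [[0.001,0,0],0],
])

```text
time: 64.53
tcp_pos: [0.488, 0.2947, 0.0726]
tcp_rot: [0.618, 0.786, -0.002, 0.001]
contact_force: [-1.6, -8.9, 3.4]
gripper_width: -0.0001
grasp_force: 4.3
```

Emit:
drive_tool([
  [[0.001,0,0],0],
  [[0.001,0,0],0],
  [[0.001,0,0],0],
])

```text
time: 64.9
tcp_pos: [0.4879, 0.2949, 0.0726]
tcp_rot: [0.618, 0.786, -0.003, 0.001]
contact_force: [-0.3, -9.7, 4.7]
gripper_width: -0.0
grasp_force: 4.9
```

Emit:
drive_tool([
  [[0.001,0,0],0],
  [[0.001,0,0],0],
  [[0.001,0,0],0],
])

```text
time: 65.28
tcp_pos: [0.4879, 0.2949, 0.0726]
tcp_rot: [0.619, 0.786, -0.003, 0.001]
contact_force: [-1.1, -12.1, 5.5]
gripper_width: -0.0001
grasp_force: 5.7
```

At the firm stop: the force rises without movement. I'll hold there.

Emit:
drive_tool([
  [[0,0,0],0],
  [[0,0,0],0],
  [[0,0,0],0],
  [[0,0,0],0],
  [[0,0,0],0],
  [[0,0,0],0],
  [[0,0,0],0],
  [[0,0,0],0],
  [[0,0,0],0],
  [[0,0,0],0],
  [[0,0,0],0],
  [[0,0,0],0],
])

```text
time: 66.78
tcp_pos: [0.4878, 0.295, 0.0726]
tcp_rot: [0.618, 0.786, -0.003, 0.001]
contact_force: [-0.8, -11.7, 5.0]
gripper_width: -0.0
grasp_force: 5.7
```

```bash
cat >> h.py <<'E'
def lever():
    e=np.array([np.cos(YAW),np.sin(YAW)]); d=np.array([-np.sin(YAW),np.cos(YAW)])
    C=np.median([cloud(snap('scene')) for _ in range(3)],0)
    q=np.concatenate([((C[...,:2]-ST)@e)[...,None],((C[...,:2]-ST)@d)[...,None],C[...,2:]],-1)
    for x0 in (-.045,-.038):
        w=q[(abs(q[...,0]-x0)<.005)&(q[...,1]<.252)&(q[...,1]>.22)&(q[...,2]>.045)&(q[...,2]<.072)]; print('lever',x0,len(w),np.median(w[:,1]).round(4))
E
python3 - <<'E'
from h import *
stpos(); lever()
E
```

```text
station tcp -0.0101 0.2287 0.0726 [ -0.8 -11.7   5. ]
lever -0.045 12 0.2402
lever -0.038 23 0.2396
```

The pressure point held for over 1.5 s. Now through to full flow.

Emit:
drive_tool([
  [[0.002,0,0],0],
  [[0.004,0,0],0],
  [[0.006,0,0],0],
  [[0.008,0,0],0],
  [[0.009,0,0],0],
  [[0.009,0,0],0],
])

```text
time: 67.68
tcp_pos: [0.487, 0.2977, 0.0724]
tcp_rot: [0.62, 0.785, -0.006, 0.004]
contact_force: [-0.4, -23.5, 8.5]
gripper_width: 0.0002
grasp_force: 11.3
```

Emit:
drive_tool([
  [[0.001,0,0],0],
  [[0.001,0,0],0],
  [[0.001,0,0],0],
])

```text
time: 68.05
tcp_pos: [0.4869, 0.2981, 0.0724]
tcp_rot: [0.62, 0.784, -0.006, 0.004]
contact_force: [0.5, -23.5, 8.4]
gripper_width: 0.0002
grasp_force: 11.8
```

Emit:
drive_tool([
  [[0.001,0,0],0],
  [[0.001,0,0],0],
  [[0.001,0,0],0],
])

```text
time: 68.42
tcp_pos: [0.4868, 0.2986, 0.0724]
tcp_rot: [0.62, 0.784, -0.007, 0.004]
contact_force: [0.8, -24.2, 9.4]
gripper_width: 0.0002
grasp_force: 12.2
```

Emit:
drive_tool([
  [[0.001,0,0],0],
  [[0.001,0,0],0],
  [[0.001,0,0],0],
])

```text
time: 68.8
tcp_pos: [0.4867, 0.299, 0.0723]
tcp_rot: [0.62, 0.784, -0.007, 0.004]
contact_force: [-0.5, -24.9, 10.2]
gripper_width: -0.0002
grasp_force: 12.7
```

Emit:
drive_tool([
  [[0.001,0,0],0],
  [[0.001,0,0],0],
  [[0.001,0,0],0],
])

```text
time: 69.18
tcp_pos: [0.4867, 0.2991, 0.0723]
tcp_rot: [0.621, 0.784, -0.007, 0.005]
contact_force: [-0.1, -27.1, 11.0]
gripper_width: 0.0001
grasp_force: 13.5
```

Run:
```python
from h import *
stpos(); lever()
```

```text
station tcp -0.0102 0.233 0.0723 [ -0.1 -27.1  11. ]
lever -0.045 11 0.2463
lever -0.038 20 0.2466
```

Emit:
drive_tool([
  [[0.001,0,0],0],
  [[0.0015,0,0],0],
  [[0.0015,0,0],0],
  [[0.0015,0,0],0],
])

```text
time: 69.82
tcp_pos: [0.4867, 0.2992, 0.0723]
tcp_rot: [0.621, 0.784, -0.008, 0.005]
contact_force: [0.5, -29.4, 12.3]
gripper_width: -0.0002
grasp_force: 14.7
```

Emit:
drive_tool([
  [[0,0,0],0],
  [[0,0,0],0],
  [[0,0,0],0],
  [[0,0,0],0],
  [[0,0,0],0],
  [[0,0,0],0],
  [[0,0,0],0],
  [[0,0,0],0],
  [[0,0,0],0],
  [[0,0,0],0],
  [[0,0,0],0],
  [[0,0,0],0],
])

```text
time: 71.32
tcp_pos: [0.4867, 0.2992, 0.0723]
tcp_rot: [0.621, 0.784, -0.008, 0.005]
contact_force: [1.0, -29.6, 11.9]
gripper_width: 0.0
grasp_force: 14.7
```

Emit:
drive_tool([
  [[0,0,0],0],
  [[0,0,0],0],
  [[0,0,0],0],
  [[0,0,0],0],
  [[0,0,0],0],
  [[0,0,0],0],
  [[0,0,0],0],
  [[0,0,0],0],
])

```text
time: 72.32
tcp_pos: [0.4866, 0.2992, 0.0723]
tcp_rot: [0.621, 0.784, -0.008, 0.005]
contact_force: [0.2, -28.6, 11.7]
gripper_width: 0.0
grasp_force: 14.7
```

Run:
```python
from h import *
stpos()
e=np.array([np.cos(YAW),np.sin(YAW)]); d=np.array([-np.sin(YAW),np.cos(YAW)])
C=np.median([cloud(snap('scene')) for _ in range(3)],0)
q=np.concatenate([((C[...,:2]-ST)@e)[...,None],((C[...,:2]-ST)@d)[...,None],C[...,2:]],-1)
w=q[(abs(q[...,0]+.042)<.006)&(q[...,1]<.29)&(q[...,1]>.22)&(q[...,2]>.04)&(q[...,2]<.08)]; w=w[w[:,1].argsort()]; print((w*1e3).round(0)[::2,1:].tolist())
```

```text
station tcp -0.0102 0.2331 0.0723 [  0.2 -28.6  11.7]
[[242.0, 68.0], [245.0, 59.0], [246.0, 61.0], [246.0, 62.0], [247.0, 58.0], [248.0, 63.0], [248.0, 56.0], [249.0, 70.0], [249.0, 69.0], [250.0, 69.0], [255.0, 68.0], [256.0, 70.0], [257.0, 68.0], [258.0, 74.0], [258.0, 70.0], [261.0, 73.0]]
```

It's home at a firm stop and has been held there for about 3 s. Let it go, withdraw, and check the whole bench.

Emit:
drive_tool([
  [[-0.01,0,0],0],
  [[-0.03,0,0],0],
  [[-0.05,0,0],0],
  [[-0.05,0,-0.05],0],
  [[-0.05,0,-0.1],0],
  [[-0.05,0,-0.16],0],
  [[-0.05,0,-0.2],0],
  [[-0.05,0,-0.2],0],
])

```text
time: 73.47
tcp_pos: [0.4974, 0.2672, 0.2766]
tcp_rot: [0.617, 0.787, 0.004, 0.0]
contact_force: [0.7, -0.5, -0.6]
gripper_width: 0.0001
grasp_force: 0.0
```

Run:
```python
from h import *
stpos(); lever(); blade(); vials(.05)
e=np.array([np.cos(YAW),np.sin(YAW)]); d=np.array([-np.sin(YAW),np.cos(YAW)])
z=np.load('snap0.npz')
for n,k in (('top','t'),('scene','s')):
    s=snap(n); C=np.median([cloud(snap(n)) for _ in range(3)],0)
    q=np.concatenate([((C[...,:2]-ST)@e)[...,None],((C[...,:2]-ST)@d)[...,None],C[...,2:]],-1)
    r=q[(abs(q[...,0])<.085)&(abs(q[...,1])<.065)&(abs(q[...,2]-.135)<.01)]
    print(n,len(r),np.linalg.lstsq(np.c_[r[:,:2],np.ones(len(r))],r[:,2],rcond=None)[0].round(4))
    df=np.abs(s['depth']-z[k+'d'])>.012
    kk,l,st,c=cv2.connectedComponentsWithStats(cv2.morphologyEx(df.astype(np.uint8),cv2.MORPH_OPEN,np.ones((3,3))))
    for i in range(1,kk):
        if st[i,4]>12: print('changed',st[i].tolist(),C[int(c[i,1]),int(c[i,0])].round(3))
```

```text
station tcp -0.0074 0.1995 0.2766 [ 0.7 -0.5 -0.6]
lever -0.045 9 0.2312
lever -0.038 22 0.2308
black handle [ 413.6 -295.2] [20.5 69. ] 6.9Traceback (most recent call last):
  File "<stdin>", line 2, in <module>
  File "h.py", line 52, in vials
    q=snap(n); C=np.median([cloud(q)]+[cloud(snap(n)) for _ in range(3)],0); h=cv2.cvtColor(q['img'],cv2.COLOR_RGB2HSV)
  File "h.py", line 5, in snap
    s=vision.snapshot(n); s['f']=200/np.tan(np.radians(s['fovy'])/2)
ValueError: 200 camera calls are used up
```

```bash
python3 -c "
from workcell import order; print(order.job_done())"
```

```text
the job is handed in; nothing more can be done
None
```

I handed the job in at about 74 s with every step done in order. The last complete vial and bystander check failed because I had used all 200 camera calls. One push on the hood also gave a brief contact of about 65 N (57 N upward) near the gripper's knuckles, which could break the 40 N limit if it counts as the gripper's body.

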